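# Set up and load the lid-coding jig

## Task

Set up the lid-coding jig and load it: open its clamp, put the stray lid lying on it into the small bowl of lids, fit the white nest plate over both pins so that it lies flat on the base, and swing the clamp fully shut on it. Only then stand every small lidded jar (there are two to four) upright in a pocket of the plate, right down on the base. Leave the tall jar, the open empty jar, the bottle, the label roll and the bowl standing where they are.

Things in the scene. Friction and masses are not known exactly. Their poses are not given: they have to be found in the camera images.
- jig: The coding jig, fixed to the table: an aluminium base plate 12 mm thick, 176 mm along its x, from -88 to +136 mm along its y. Origin on the table under the midpoint between the two pins. x runs along the line of the pins, y towards the clamp, z up. Its flat top is 12 mm above the origin; the fitted plate and the jars stand on that top.
- pin0 (a point): Foot of one of the two upright steel dowel pins, on the base's top (12 mm above the table), at x = -64 mm of the jig. Pins are 10 mm in diameter and 26 mm high over the base's top, straight for 16 mm, then tapering to a 3 mm blunt nose.
- pin1 (a point): Foot of the other pin, at x = +64 mm of the jig; same size.
- clamp (a joint): Angle of the hold-down clamp, an L-shaped lever hinged on a block at the jig's +y edge: 0 is shut (stop), 1.4 fully open (stop). It stays where it is left (friction about 0.12 N m). Shut, its steel arm lies level, reaching 48 mm from the hinge towards the jig's -y, and the rubber foot near its end rests on the top of a fitted plate; a plate cannot go on or off the pins then. Opening swings the arm's end up and the handle over, away from the pins (to the jig's +y).
- clamp_hinge (a point): Centre of the clamp's hinge, at x 0, y 112 mm, z 36 mm of the jig (fixed). The hinge axis is parallel to the jig's x.
- clamp_grip (a point): Point on the clamp's black rubber-covered handle, 45 mm from the hinge; the handle, a bar 14 mm wide (along the jig's x) and 12 mm thick, runs to 58 mm from the hinge. Shut, the handle leans 0.6 rad from upright towards the pins (jig -y); it leans 0.8 rad the other way when fully open. It can be pinched across its 14 mm width from above.
- plate_grip (a point): Centre of the lift bar of the nest plate, 29 mm above the plate's underside. The plate is white plastic, 156 mm along its x, 172 mm along its y, 12 mm thick, about 0.32 kg, lying flat on the table at the start. The lift bar stands upright in its middle: 12 mm thick (along the plate's y), 36 mm long (along x), 34 mm high above the plate's top. z up. The plate is the same when turned by half a turn, and may be fitted either way round.
- hole0 (a point): Centre, at the plate's underside, of one of its two 12 mm pin holes, x = -64 mm, y = 0 of the plate; right through.
- hole1 (a point): The same for the other pin hole, x = +64 mm, y = 0 of the plate.
- pocket0 (a point): Centre, at the plate's underside, of one of the plate's four round jar pockets, 58 mm in diameter and right through the plate (12 mm), at x = -40, y = -48 mm of the plate. A jar in it stands on the jig's base, so that its centre is 31 mm above this point.
- pocket1 (a point): Centre, at the plate's underside, of one of the plate's four round jar pockets, 58 mm in diameter and right through the plate (12 mm), at x = -40, y = 48 mm of the plate. A jar in it stands on the jig's base, so that its centre is 31 mm above this point.
- pocket2 (a point): Centre, at the plate's underside, of one of the plate's four round jar pockets, 58 mm in diameter and right through the plate (12 mm), at x = 40, y = -48 mm of the plate. A jar in it stands on the jig's base, so that its centre is 31 mm above this point.
- pocket3 (a point): Centre, at the plate's underside, of one of the plate's four round jar pockets, 58 mm in diameter and right through the plate (12 mm), at x = 40, y = 48 mm of the plate. A jar in it stands on the jig's base, so that its centre is 31 mm above this point.
- jar0_c (a point): Centre, half-way up, of a small filled glass jar with its brass-coloured lid on, standing upright on the table: jar 0. Body 52 mm in diameter, 62 mm tall over the lid, about 0.16 kg; the lid (49.6 mm in diameter, 11 mm) is on top; the bottom edge is rounded. The point lies 31 mm above its underside; z is its axis. Two to four of jar0 to jar3 are there at a start, the others are absent (None).
- jar1_c (a point): Centre, half-way up, of a small filled glass jar with its brass-coloured lid on, standing upright on the table: jar 1. Body 52 mm in diameter, 62 mm tall over the lid, about 0.16 kg; the lid (49.6 mm in diameter, 11 mm) is on top; the bottom edge is rounded. The point lies 31 mm above its underside; z is its axis. Two to four of jar0 to jar3 are there at a start, the others are absent (None).
- jar2_c (a point): Centre, half-way up, of a small filled glass jar with its brass-coloured lid on, standing upright on the table: jar 2. Body 52 mm in diameter, 62 mm tall over the lid, about 0.16 kg; the lid (49.6 mm in diameter, 11 mm) is on top; the bottom edge is rounded. The point lies 31 mm above its underside; z is its axis. Two to four of jar0 to jar3 are there at a start, the others are absent (None).
- jar3_c (a point): Centre, half-way up, of a small filled glass jar with its brass-coloured lid on, standing upright on the table: jar 3. Body 52 mm in diameter, 62 mm tall over the lid, about 0.16 kg; the lid (49.6 mm in diameter, 11 mm) is on top; the bottom edge is rounded. The point lies 31 mm above its underside; z is its axis. Two to four of jar0 to jar3 are there at a start, the others are absent (None).
- lid_c (a point): Centre, half-way up, of a stray brass-coloured jar lid, a disc 52 mm in diameter and 10 mm high, 15 g, lying flat on the jig's base between the pins at the start, where it would keep the plate from going down.
- bowl_in (a point): Centre of the inner floor of the small steel bowl of lids on the table, 4 mm above the table. Bowl 160 mm across at the rim, 54 mm high, about 90 mm across at the floor, 0.6 kg, with three fixed lids at its bottom (to 27 mm above the table).
- talljar_c (a point): Bystander: centre of a tall filled jar with lid, 62 mm in diameter, 95 mm tall, standing among the small jars; not to be loaded or disturbed.
- emptyjar_c (a point): Bystander: centre of an open empty glass jar without lid, 52 mm in diameter, 52 mm tall, standing among the small jars; not to be loaded or disturbed.
- roll_c (a point): Bystander: centre of a paper label roll, 84 mm in diameter, 40 mm high, lying flat beyond the jig.
- spray_c (a point): Bystander: centre of a white plastic bottle, 64 mm in diameter, 170 mm tall, standing upright near the robot.
Mind the look-alikes: they are no part of the job. What is shaped like the part that bears jar1_c but blue is not meant. Leave any green look-alike of the part that bears jar0_c alone.

How it is judged:
On the way, in this order (a step that is already met when the one before it is completed fails the run):
1. the nest plate lies flat on the base with both pins in its holes (((distance between hole0 and pin0 below 0.003 m and distance between hole1 and pin1 below 0.003 m) or (distance between hole0 and pin1 below 0.003 m and distance between hole1 and pin0 below 0.003 m))), for 0.2 s.
2. the clamp is shut on the fitted plate before any jar is loaded (((distance between hole0 and pin0 below 0.003 m and distance between hole1 and pin1 below 0.003 m) or (distance between hole0 and pin1 below 0.003 m and distance between hole1 and pin0 below 0.003 m)) and value of joint clamp below 0.08 rad and horizontal distance between each of jar0_c, jar1_c, jar2_c, jar3_c and jig above 0.09 m), for 0.2 s.
At the end, for the whole second after the job is handed in: Plate flat on the base, each hole within 3 mm of its pin's foot; clamp under 0.08 rad; stray lid at rest in the small bowl; every small jar present upright (0.1 rad), at rest in a pocket within 6 mm of its centre, down on the base within 4 mm (((distance between hole0 and pin0 below 0.003 m and distance between hole1 and pin1 below 0.003 m) or (distance between hole0 and pin1 below 0.003 m and distance between hole1 and pin0 below 0.003 m)) and value of joint clamp below 0.08 rad and horizontal distance between lid_c and bowl_in below 0.058 m and z of lid_c in the frame of bowl_in below 0.05 m and linear speed of each of lid, plate, jar0, jar1, jar2, jar3 below 0.02 m/s and ((horizontal distance between jar0_c and pocket0 below 0.006 m and z of jar0_c in the frame of pocket0 between 0.027 and 0.035 m) or (horizontal distance between jar0_c and pocket1 below 0.006 m and z of jar0_c in the frame of pocket1 between 0.027 and 0.035 m) or (horizontal distance between jar0_c and pocket2 below 0.006 m and z of jar0_c in the frame of pocket2 between 0.027 and 0.035 m) or (horizontal distance between jar0_c and pocket3 below 0.006 m and z of jar0_c in the frame of pocket3 between 0.027 and 0.035 m)) and angle between each of jar0_c, jar1_c, jar2_c, jar3_c's own z axis and vertical below 0.1 rad and ((horizontal distance between jar1_c and pocket0 below 0.006 m and z of jar1_c in the frame of pocket0 between 0.027 and 0.035 m) or (horizontal distance between jar1_c and pocket1 below 0.006 m and z of jar1_c in the frame of pocket1 between 0.027 and 0.035 m) or (horizontal distance between jar1_c and pocket2 below 0.006 m and z of jar1_c in the frame of pocket2 between 0.027 and 0.035 m) or (horizontal distance between jar1_c and pocket3 below 0.006 m and z of jar1_c in the frame of pocket3 between 0.027 and 0.035 m)) and ((horizontal distance between jar2_c and pocket0 below 0.006 m and z of jar2_c in the frame of pocket0 between 0.027 and 0.035 m) or (horizontal distance between jar2_c and pocket1 below 0.006 m and z of jar2_c in the frame of pocket1 between 0.027 and 0.035 m) or (horizontal distance between jar2_c and pocket2 below 0.006 m and z of jar2_c in the frame of pocket2 between 0.027 and 0.035 m) or (horizontal distance between jar2_c and pocket3 below 0.006 m and z of jar2_c in the frame of pocket3 between 0.027 and 0.035 m)) and ((horizontal distance between jar3_c and pocket0 below 0.006 m and z of jar3_c in the frame of pocket0 between 0.027 and 0.035 m) or (horizontal distance between jar3_c and pocket1 below 0.006 m and z of jar3_c in the frame of pocket1 between 0.027 and 0.035 m) or (horizontal distance between jar3_c and pocket2 below 0.006 m and z of jar3_c in the frame of pocket2 between 0.027 and 0.035 m) or (horizontal distance between jar3_c and pocket3 below 0.006 m and z of jar3_c in the frame of pocket3 between 0.027 and 0.035 m))); the robot touches nothing.
It fails at once if a bystander (tall jar, open empty jar, label roll, white bottle) is pushed more than 5 cm from its place or knocked over ((distance of talljar_c from where it was at the start of the episode above 0.05 m or angle between talljar_c's own z axis and vertical above 0.6 rad) or (distance of emptyjar_c from where it was at the start of the episode above 0.05 m or angle between emptyjar_c's own z axis and vertical above 0.6 rad) or (distance of roll_c from where it was at the start of the episode above 0.05 m or angle between roll_c's own z axis and vertical above 0.6 rad) or (distance of spray_c from where it was at the start of the episode above 0.05 m or angle between spray_c's own z axis and vertical above 0.6 rad)).
It fails at once if the bowl of lids is pushed more than 5 cm from its place or tipped (distance of bowl_in from where it was at the start of the episode above 0.05 m or angle between bowl_in's own z axis and vertical above 0.4 rad).
Of jar0, jar1, jar2, jar3 only 2 to 4 are there at a start; the rules pass over those that are not, and their reading is None.
At some moment in a run one of jar0, jar1, jar2, jar3 may be knocked a few centimetres aside while the robot is not near it.
Once in a run the grip may slacken for a moment while it holds something.
It also fails if it takes over 210 s, if anything falls off the work surface, if the arm or the gripper's body presses on something with over 40 N, if the wrist force passes 120 N, or if a joint passes its speed limit or range.

## Robot

A 6-joint arm with a two-finger parallel gripper is mounted at the origin on the work surface. World frame = base frame: x ahead of the robot, y to its left, z up, the work surface at z = 0. Lengths are in m, angles in rad, forces in N, time in s.
With the tool pointing down it reaches from about 0.25 to 0.725 m from the base axis. Payload 9.7 kg.
Tool frame: the origin (TCP) lies between the finger pads; the fingertips stand 19 mm ahead of it and the grasp point (between the pads) is the TCP; z points along the fingers, y is the direction in which the jaws open and shut (so a half turn about z gives the same grasp; the last joint's range is limited). The gripper opens to 85 mm and grips with 20 to 120 N. Pads are 22 mm wide; open, the fingers measure 114 mm over their backs; the gripper's body (76 mm by 85 mm) begins 54 mm behind the grasp point. The pads swing forward as they close: fully open they stand 13 mm farther back than shut.
Start: joints at [1.177, 0.087, 0.176, 1.66, 0, 1.571], TCP at [0.211, 0.508, 0.25] pointing down, gripper open.
Joint ranges: [-3.13, 3.13], [-0.85, 1.81], [-1.15, 1.24], [-2.2, 2.28], [-1.44, 1.52], [-3.14, 3.14]. Speed limits (rad/s): [2.22, 2.22, 2.57, 3.14, 3.14, 3.14].

## Interface

Orientations are given as a unit quaternion [x, y, z, w].
In Python, from rig import sensors, cams, bot gives the robot as it stands. The module is installed in compiled form; this text tells all that it offers.
- The arm moves only by the tool send_rows, never from a script. Its argument "moves" is text: rows parted by semicolons, each of 6 numbers parted by spaces: the shift along the tool's x, y, z in cm, then the turn, a rotation vector about the tool's x, y, z in rad. A call has 1 to 12 rows; each row shifts and turns the commanded pose from where the row before left it, along the tool's axes as they then stand; what a row does not reach is not made up. A row lasts 1/10 s, in which the tool goes at most 50 mm and 8.59 degrees, less where a joint would pass 70% of its speed; a pose out of reach is approached as far as the arm can. A call with a gripper value outside its range is refused whole. "hand" is the finger opening in cm, from 0 to 8.54, set as the call begins (left out, the last holds). The fingers move at their own pace and stop on an object; "newtons" is the grip in N (left out, the last holds). Time passes only in rows, so rows that do not move let the fingers close. It gives the time, the measured TCP pose, the force and the opening at its end, in the units of the state.
- sensors.get_obs(): the state, without advancing time (a new reading comes with each control period).
- cams.grab_frame(name): name is "scene" or "top"; returns the picture (384x512x3 uint8, blue, green, red); there is no depth.
- cams.get_calibration(name): a dict with "fx", "fy", "cx", "cy" (pixels), "cam_to_world" (4x4, takes a point from camera to world coordinates). Camera axes: x right, y down, z forward; pixel columns grow to the right and rows downward; lengths in m; the calibration is good to about 2 mm. A picture is of the moment at which its call begins. get_calibration takes no time and is no camera call.
- bot.job_done(): hands the job in, once; it reports no verdict.
The state is a dict: "time_s": time; "joints": joint angles; "qd": joint speeds; "tau": joint torques, N m; "eef_pos": TCP position; "eef_rot": TCP orientation; "contact_force": force on the tool from outside, world axes, zero at the start; "wrist_torque": the same for the moment, N m; "finger_gap": opening from 0.0 (shut) to 1.0 (fully open).
Only numpy, scipy, OpenCV 4.12 (cv2) and the standard library are available. Lean on these libraries where they do the work, as an engineer would, in place of code of your own. Each camera call takes 0.05 s, during which the arm holds its last target.

## Working session

There is one attempt and no reset: what is moved stays moved. The work goes in short steps, Python scripts to look and compute and a tool call to move; the robot and the scene stay as the last step left them, time stands still between calls to the robot, and variables do not carry over. Pictures are saved under pics/ and viewed, and the job is handed in when it is done.

Besides the shell and the picture viewer there is one more tool, called after "Call:" as name(argument=value, ...), one argument or row to a line, values as JSON. send_rows: Moves the arm, as the interface text tells. Its arguments: {"type":"object","properties":{"moves":{"type":"string"},"hand":{"type":"number"},"newtons":{"type":"number"}},"required":["moves"]}

```bash
mkdir -p pics; python3 - <<'E'
from rig import sensors, cams, bot
import cv2
o=sensors.get_obs(); print(o)
for n in("scene","top"):
    im=cams.grab_frame(n); cv2.imwrite(f"pics/{n}0.png",im)
    print(n,cams.get_calibration(n))
E
```

```text
{'time_s': 0.0, 'joints': array([1.17702350e+00, 8.74264998e-02, 1.75141994e-01, 1.65980701e+00,
       9.44644548e-07, 1.57080817e+00]), 'qd': array([-0.00044029, -0.00063781, -0.00076677,  0.00080579, -0.00289196,
       -0.00085471]), 'tau': array([ 2.17886416e-03, -5.20386600e+01,  4.64801896e+01,  1.62706047e-02,
        6.44055331e-05,  1.60220713e-05]), 'eef_pos': array([0.21094159, 0.50771609, 0.24960555]), 'eef_rot': array([ 1.95622615e-01,  9.80679037e-01, -6.34990469e-04, -1.27139608e-04]), 'contact_force': array([-0.23149574,  0.96928133, -0.18234417]), 'wrist_torque': array([-0.03323927, -0.00141312, -0.00969538]), 'finger_gap': 0.9976108089393341}
scene {'fx': 463.9323307479908, 'fy': 463.9323307479908, 'cx': 263.37197419136476, 'cy': 200.4737607353996, 'cam_to_world': array([[ 0.51048132,  0.48004853, -0.71341589,  1.48788679],
       [ 0.8596132 , -0.30589964,  0.4092561 , -0.54617684],
       [-0.02177087, -0.82217931, -0.5688121 ,  0.81303687],
       [ 0.        ,  0.        ,  0.        ,  1.        ]])}
top {'fx': 379.58298832236045, 'fy': 379.58298832236045, 'cx': 263.7595913963695, 'cy': 187.70569751475912, 'cam_to_world': array([[-0.02788645, -0.99563798,  0.08903568,  0.45846688],
       [-0.99915618,  0.03044987,  0.02756343, -0.00798204],
       [-0.03015432, -0.0881919 , -0.99564698,  1.10062241],
       [ 0.        ,  0.        ,  0.        ,  1.        ]])}
```

View pics/scene0.png

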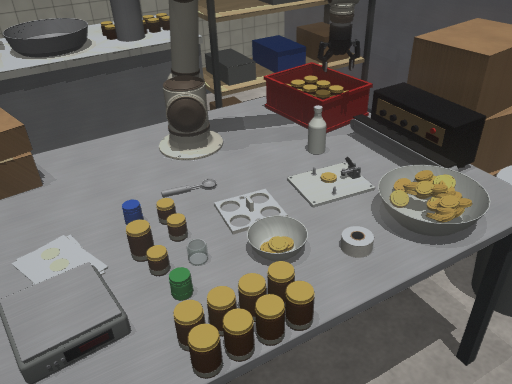

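View pics/top0.png

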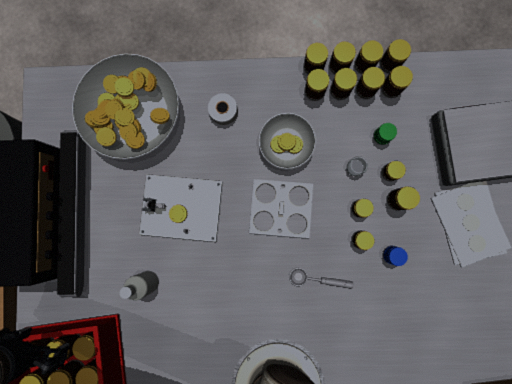

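The top view shows the jig near (180,208) with its clamp at (152,206) and the stray lid at (178,213). The plate is near (281,208) and the bowl near (287,141). There are three small brass jars at (363,208), (363,240) and (395,170). The tall jar is at (405,197) and the empty jar at (356,168). The blue and green jars are decoys.

```bash
cat > h.py <<'E'
import numpy as np, cv2
from rig import sensors, cams, bot
from scipy.spatial.transform import Rotation as R
def ray(n,uv):
    c=cams.get_calibration(n);T=np.array(c["cam_to_world"])
    d=np.array([(uv[0]-c["cx"])/c["fx"],(uv[1]-c["cy"])/c["fy"],1.])
    return T[:3,3],T[:3,:3]@d
def onplane(n,uv,z):
    o,d=ray(n,uv); return o+d*(z-o[2])/d[2]
def proj(n,p):
    c=cams.get_calibration(n);T=np.array(c["cam_to_world"])
    q=T[:3,:3].T@(np.asarray(p)-T[:3,3]); return np.array([c["fx"]*q[0]/q[2]+c["cx"],c["fy"]*q[1]/q[2]+c["cy"]])
def tri(a,b):
    (o1,d1),(o2,d2)=ray("top",a),ray("scene",b)
    d1=d1/np.linalg.norm(d1);d2=d2/np.linalg.norm(d2)
    A=np.c_[d1,-d2]; s=np.linalg.lstsq(A,o2-o1,rcond=None)[0]
    p,q=o1+s[0]*d1,o2+s[1]*d2
    return (p+q)/2,np.linalg.norm(p-q)
def go(target,yaw=None):
    """tool-down: print shift in tool cm and turn about tool z to reach target. yaw = world angle of tool y (jaw) axis mod pi"""
    o=sensors.get_obs(); Rm=R.from_quat(o["eef_rot"]).as_matrix()
    d=Rm.T@(np.asarray(target)-o["eef_pos"])*100
    print("pos",o["eef_pos"].round(4),"shift cm",d.round(2))
    y=Rm[:,1]; cur=np.arctan2(y[1],y[0]); print("jaw yaw",cur.round(3),"j6",o["joints"][5].round(3),"tilt",Rm[:,2].round(4))
    if yaw is not None:
        t=(yaw-cur+np.pi/2)%np.pi-np.pi/2; print("turn about world z",round(t,3)," tool z",round(-t,3))
E
python3 - <<'E'
import cv2
t=cv2.imread("pics/top0.png");s=cv2.imread("pics/scene0.png")
def crop(im,x,y,w,h,k,f): cv2.imwrite(f,cv2.resize(im[y:y+h,x:x+w],None,fx=k,fy=k,interpolation=cv2.INTER_CUBIC))
crop(t,125,95,200,150,4,"pics/t_jig.png")
crop(s,200,145,180,120,4.4,"pics/s_jig.png")
crop(t,335,120,90,150,4,"pics/t_jars.png")
E
```

```text
(no output)
```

View pics/t_jig.png

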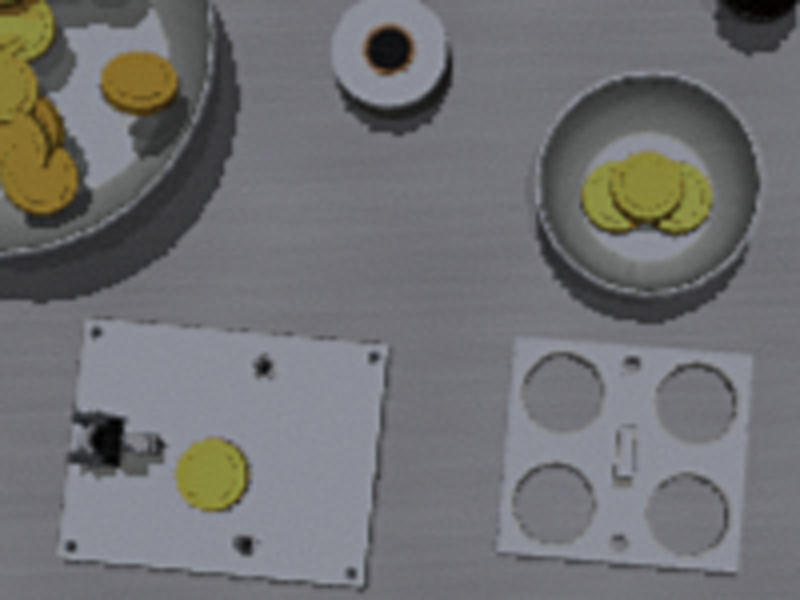

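View pics/s_jig.png

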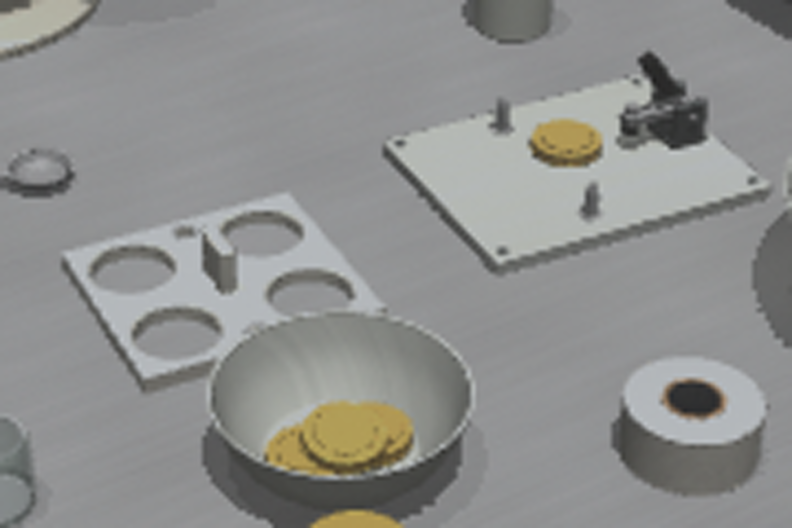

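View pics/t_jars.png

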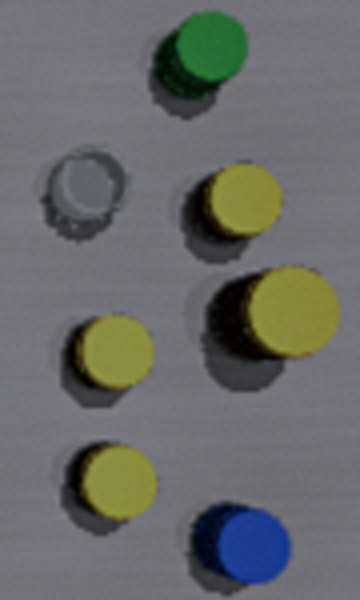

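The crops show the clamp shut, with its dark handle at about (152,206). The pins are at about (191,187) and (186,231), and the stray lid lies between them. The plate is unobstructed. Next I measure everything by contours.

```bash
cat > m.py <<'E'
from h import *
def rects(im,n):
    hsv=cv2.cvtColor(im,cv2.COLOR_BGR2HSV)
    g=cv2.cvtColor(im,cv2.COLOR_BGR2GRAY)
    return hsv,g
def yellow(im):
    hsv=cv2.cvtColor(im,cv2.COLOR_BGR2HSV)
    return cv2.inRange(hsv,(18,90,70),(35,255,255))
def blobs(m,amin):
    n,l,st,c=cv2.connectedComponentsWithStats(m)
    return [(c[i],st[i]) for i in range(1,n) if st[i][4]>=amin]
E
python3 - <<'E'
from m import *
t=cv2.imread("pics/top0.png");s=cv2.imread("pics/scene0.png")
g=cv2.cvtColor(t,cv2.COLOR_BGR2GRAY)
print("gray jig",g[225,200],"plate",g[208,260],"table",g[250,240],g[160,240])
for c,st in blobs(yellow(t),60):
    if 160<c[0]<420 and c[1]>95: 
        x,y=c; z=0.062
        if abs(c[0]-178)<8: z=0.022
        print("Y",c.round(1),st[2:],onplane("top",c,z).round(4))
thr=(int(g[225,200])+int(g[250,240]))//2
m=(g>thr).astype(np.uint8)*255
for lab,(x0,y0,x1,y1),ztop in (("jig",(130,170,230,250),.012),("plate",(245,172,320,245),.012)):
    mm=np.zeros_like(m);mm[y0:y1,x0:x1]=m[y0:y1,x0:x1]
    cs,_=cv2.findContours(mm,cv2.RETR_EXTERNAL,cv2.CHAIN_APPROX_NONE)
    c=max(cs,key=cv2.contourArea)
    w=np.array([onplane("top",p[0],ztop)[:2] for p in c]).astype(np.float32)
    r=cv2.minAreaRect(w); print(lab,r, cv2.boxPoints(r).round(4).tolist())
E
```

```text
gray jig 143 plate 144 table 113 111
Y [286.3 143.2] [ 33  21 499] [ 0.6733 -0.0451  0.062 ]
Y [395.9 169.4] [ 19  18 259] [ 0.5904 -0.3416  0.062 ]
Y [407.9 197.6] [ 23  23 405] [ 0.5126 -0.3693  0.062 ]
Y [363.8 207.5] [ 19  19 266] [ 0.4892 -0.2491  0.062 ]
Y [177.7 213.4] [ 18  18 254] [0.4887 0.2697 0.022 ]
Y [364.4 240.1] [ 18  19 268] [ 0.4013 -0.2463  0.062 ]
jig ((0.5067538022994995, 0.26518917083740234), (0.2217630296945572, 0.1737203150987625), 83.07197570800781) [[0.40720000863075256, 0.1656000018119812], [0.5795999765396118, 0.1446000039577484], [0.6064000129699707, 0.36480000615119934], [0.43389999866485596, 0.385699987411499]]
plate ((0.4970095157623291, -0.02524586021900177), (0.17205557227134705, 0.15498818457126617), 83.4979019165039) [[0.41029998660087585, -0.10189999639987946], [0.564300000667572, -0.11949999630451202], [0.5837000012397766, 0.051500000059604645], [0.42980000376701355, 0.0689999982714653]]
```

```bash
python3 - <<'E'
from m import *
t=cv2.imread("pics/top0.png");s=cv2.imread("pics/scene0.png")
a=np.deg2rad(83.07);ey=np.array([np.cos(a),np.sin(a),0]);ex=np.array([np.sin(a),-np.cos(a),0])
O=np.array([.50675,.26519,0])-.024*ey
print("jig O",O)
b=np.deg2rad(83.5);py=np.array([np.cos(b),np.sin(b),0]);px=np.array([np.sin(b),-np.cos(b),0]);P=np.array([.4970,-.0252,0])
J=lambda x,y,z:O+ex*x+ey*y+np.array([0,0,z]); Q=lambda x,y,z:P+px*x+py*y+np.array([0,0,z])
pts={"r":[J(-.088,-.088,.012),J(.088,-.088,.012),J(.088,.136,.012),J(-.088,.136,.012),Q(-.078,-.086,.012),Q(.078,-.086,.012),Q(.078,.086,.012),Q(-.078,.086,.012)],
"g":[J(-.064,0,.038),J(.064,0,.038),J(-.064,0,.012),J(.064,0,.012),Q(-.064,0,.012),Q(.064,0,.012),Q(-.018,0,.046),Q(.018,0,.046),J(0,.112,.036)]}
for n,im,(x,y,w,h,k) in (("top",t,(135,170,190,80,4)),("scene",s,(200,145,180,120,4.4))):
    c=cv2.resize(im[y:y+h,x:x+w],None,fx=k,fy=k,interpolation=cv2.INTER_CUBIC)
    for col,ps in pts.items():
        for p in ps:
            u=(proj(n,p)-[x,y]+.5)*k; cv2.circle(c,tuple(int(v) for v in u),2,(0,0,255) if col=="r" else (0,255,0),-1)
    cv2.imwrite(f"pics/ov_{n}.png",c)
    print(n,[proj(n,p).round(1).tolist() for p in pts["g"]])
m=yellow(s)
for c,st in blobs(m,60):
    if 120<c[0]<350 and c[1]>150: print("Y",c.round(1),st.tolist(),onplane("scene",c,.062 if c[0]<250 else .022).round(4))
E
```

```text
jig O [0.50385424 0.24136534 0.        ]
top [[183.7, 230.4], [188.7, 185.1], [185.9, 230.2], [190.7, 186.0], [279.0, 230.1], [282.7, 185.5], [280.5, 213.7], [281.6, 200.8], [147.3, 204.0]]
scene [[314.2, 167.1], [334.5, 186.3], [313.8, 173.9], [334.0, 193.4], [241.6, 197.5], [258.4, 220.1], [246.9, 195.9], [251.7, 202.1], [354.2, 169.0]]
Y [328.3 177. ] [321, 172, 16, 11, 129] [0.494 0.267 0.022]
Y [164.9 204. ] [157, 198, 17, 13, 182] [ 0.4106 -0.2505  0.062 ]
Y [175.4 219.8] [166, 213, 19, 15, 219] [ 0.4972 -0.2535  0.062 ]
Y [137.3 228. ] [126, 220, 24, 17, 330] [ 0.4766 -0.3528  0.062 ]
Y [277.4 244.5] [261, 236, 33, 17, 408] [ 0.6909 -0.0499  0.022 ]
Y [156.  252.8] [146, 245, 21, 17, 277] [ 0.5986 -0.345   0.062 ]
Y [280.6 271.5] [268, 261, 27, 22, 480] [ 0.7817 -0.0977  0.022 ]
Y [251.6 284.3] [238, 273, 28, 23, 513] [ 0.7819 -0.1796  0.022 ]
Y [299.4 292.2] [285, 281, 29, 24, 556] [ 0.8633 -0.0978  0.022 ]
Y [220.8 297.9] [207, 286, 29, 25, 561] [ 0.818  -0.2759  0.062 ]
Y [269.4 306.1] [255, 294, 30, 25, 616] [ 0.863  -0.1792  0.022 ]
Y [188.  312.3] [174, 300, 30, 26, 612] [ 0.8183 -0.3536  0.062 ]
Y [237.5 321.3] [222, 308, 32, 27, 674] [ 0.8952 -0.2756  0.062 ]
Y [203.2 337.4] [188, 323, 32, 29, 738] [ 0.8954 -0.3534  0.062 ]
```

View pics/ov_top.png

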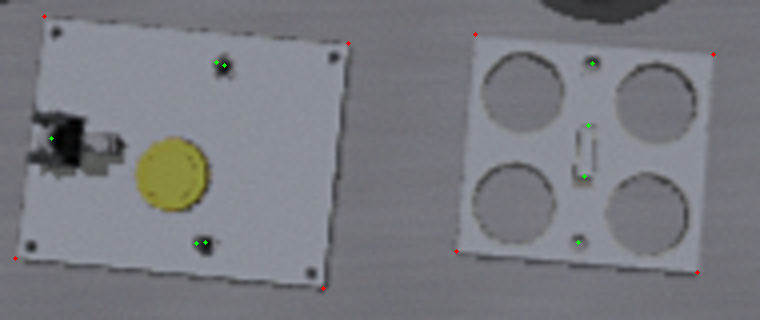

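View pics/ov_scene.png

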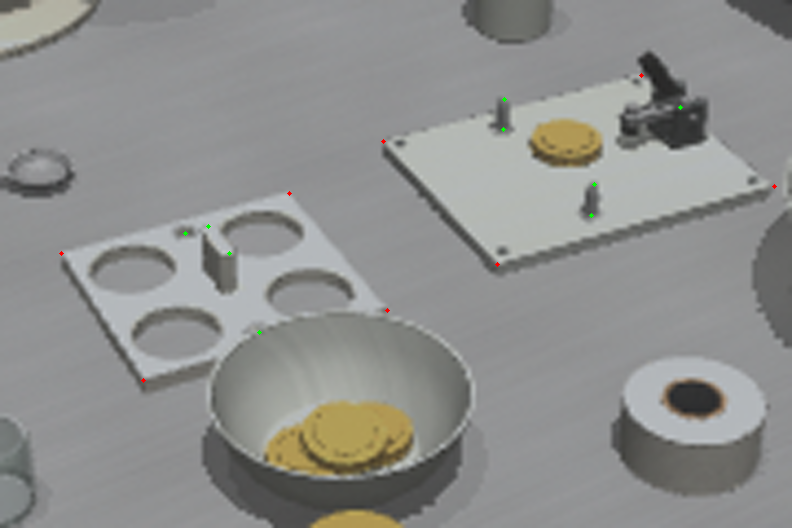

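The measured sizes agree with the given ones (jig 222x174 mm, plate 172x155 mm), and the pins and holes overlay correctly in both views. Next is the move to the clamp handle.

```bash
cat >> h.py <<'E'
a=np.deg2rad(83.07);ey=np.array([np.cos(a),np.sin(a),0]);ex=np.array([np.sin(a),-np.cos(a),0])
O=np.array([.50385,.24137,0])
J=lambda x,y,z:O+ex*x+ey*y+np.array([0,0,z])
jy=-0.121
E
python3 - <<'E'
from h import *
print(J(0,.112-.0271,.0755)); go(J(0,.112-.0271,.14),jy)
E
```

```text
[0.51409375 0.32564975 0.0755    ]
pos [0.2109 0.5077 0.2497] shift cm [-34.98  -5.17  10.97]
jaw yaw 1.177 j6 1.571 tilt [-5.0e-04 -1.1e-03 -1.0e+00]
turn about world z -1.298  tool z 1.298
```

Call:
send_rows(
  moves="0 0 0 0 0 0.145;0 0 0 0 0 0.145;0 0 0 0 0 0.145;0 0 0 0 0 0.145;0 0 0 0 0 0.145;0 0 0 0 0 0.145;0 0 0 0 0 0.145;0 0 0 0 0 0.145;0 0 0 0 0 0.138;0 0 0 0 0 0",
  hand=5,
)

```text
time_s: 1.1
eef_pos: [0.211, 0.5078, 0.2499]
eef_rot: [0.749, 0.662, -0.0, 0.0]
contact_force: [0.4, 0.1, -0.7]
finger_gap: 0.583
```

```bash
python3 - <<'E'
from h import *
go(J(0,.112-.0271,.14),jy)
E
```

```text
pos [0.211  0.5078 0.2499] shift cm [-14.35  32.32  10.99]
jaw yaw -0.123 j6 2.871 tilt [-3.e-04 -7.e-04 -1.e+00]
turn about world z 0.002  tool z -0.002
```

Call:
send_rows(
  moves="-2 4 0 0 0 0;-2 4.5 0 0 0 0;-2 4.5 1 0 0 0;-2 4.5 1 0 0 0;-2 4.5 1 0 0 0;-2 4.5 1 0 0 0;-1.35 3.5 2 0 0 0;-1 2.32 2 0 0 0;0 0 3 0 0 0;0 0 0 0 0 0",
)

```text
time_s: 2.1
eef_pos: [0.5127, 0.3252, 0.1359]
eef_rot: [0.748, 0.664, -0.004, -0.001]
contact_force: [-0.4, -0.4, -0.7]
finger_gap: 0.585
```

```bash
python3 - <<'E'
from h import *
go(J(0,.112-.0271,.0755),jy)
for n in("scene","top"):
    im=cams.grab_frame(n); cv2.imwrite(f"pics/{n}1.png",im)
im=cv2.imread("pics/scene1.png");cv2.imwrite("pics/s1c.png",cv2.resize(im[60:220,250:450],None,fx=4,fy=3.75*4/3.75))
im=cv2.imread("pics/top1.png");cv2.imwrite("pics/t1c.png",cv2.resize(im[150:300,90:240],None,fx=4,fy=4))
E
```

```text
pos [0.5127 0.3252 0.1359] shift cm [0.08 0.17 6.04]
jaw yaw -0.119 j6 2.255 tilt [-0.0061 -0.0038 -1.    ]
turn about world z -0.002  tool z 0.002
```

View pics/s1c.png

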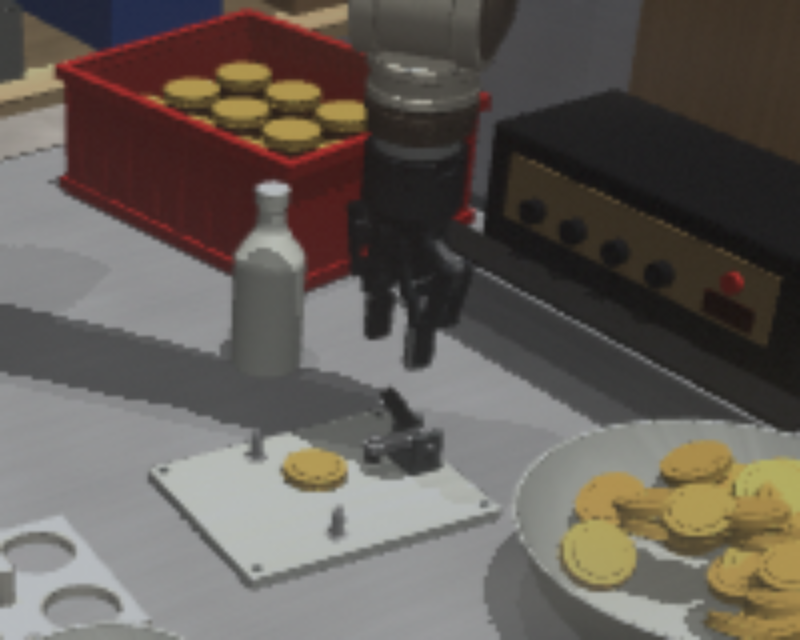

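View pics/t1c.png

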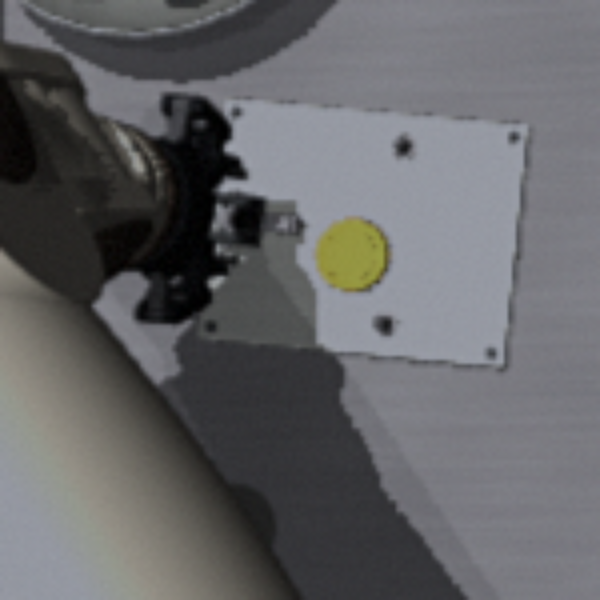

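The gripper is above the handle with the fingers straddling it: handle at top (152,204), fingers centred at about row 204. I descend and pinch.

Call:
send_rows(
  moves="0.1 0.15 2 0 0 0;0 0 2 0 0 0;0 0 2 0 0 0;0 0 0 0 0 0",
)

```text
time_s: 2.6
eef_pos: [0.5143, 0.328, 0.0799]
eef_rot: [0.748, 0.664, -0.001, -0.0]
contact_force: [0.0, -0.2, -0.2]
finger_gap: 0.585
```

Call:
send_rows(
  moves="0 0 0 0 0 0;0 0 0 0 0 0;0 0 0 0 0 0;0 0 0 0 0 0;0 0 0 0 0 0;0 0 0 0 0 0",
  hand=0.8,
  newtons=25,
)

```text
time_s: 3.2
eef_pos: [0.5133, 0.3283, 0.0826]
eef_rot: [0.748, 0.664, -0.001, -0.002]
contact_force: [-14.5, -1.7, 10.6]
finger_gap: 0.159
```

```bash
python3 - <<'E'
from h import *
go(J(0,.112-.0271,.0755),jy)
r=.048
for th in np.linspace(-.6,.8,8): print(((np.array([0,np.sin(th)*r+.112,.036+r*np.cos(th)])-[0,.0849,.0755])*100).round(2))
E
```

```text
pos [0.5133 0.3283 0.0826] shift cm [-0.25  0.11  0.71]
jaw yaw -0.12 j6 2.258 tilt [-0.003   0.0014 -1.    ]
turn about world z -0.001  tool z 0.001
[ 0.   -0.    0.01]
[0.   0.84 0.47]
[0.   1.76 0.75]
[0.   2.71 0.85]
[0.   3.66 0.75]
[0.   4.58 0.47]
[0.   5.42 0.01]
[ 0.    6.15 -0.61]
```

Call:
send_rows(
  moves="0 -0.1 -0.3 0 0 0;0 -0.1 -0.3 0 0 0;0 0 0 0 0 0",
)

```text
time_s: 3.5
eef_pos: [0.5129, 0.3289, 0.085]
eef_rot: [0.748, 0.664, -0.0, -0.001]
contact_force: [4.1, 7.0, -19.6]
finger_gap: 0.152
```

Call:
send_rows(
  moves="0 0 0.3 0 0 0;0.42 0 -0.25 0 0 0;0.42 0 -0.22 0 0 0;0.46 0 -0.16 0 0 0;0.46 0 -0.12 0 0 0;0.47 0 -0.06 0 0 0;0.47 0 -0.04 0 0 0;0 0 0 0 0 0",
)

```text
time_s: 4.3
eef_pos: [0.5161, 0.3541, 0.0922]
eef_rot: [0.749, 0.663, -0.001, 0.0]
contact_force: [-3.4, -2.3, -3.8]
finger_gap: 0.156
```

Call:
send_rows(
  moves="0.55 0 0.04 0 0 0;0.55 0 0.07 0 0 0;0.55 0 0.14 0 0 0;0.53 0 0.19 0 0 0;0.5 0 0.25 0 0 0;0.48 0 0.29 0 0 0;0.43 0 0.34 0 0 0;0.42 0 0.38 0 0 0;0.1 0 0.1 0 0 0;0 0 0 0 0 0",
)

```text
time_s: 5.3
eef_pos: [0.5213, 0.3965, 0.0758]
eef_rot: [0.748, 0.663, 0.001, -0.001]
contact_force: [-4.5, 3.6, 2.8]
finger_gap: 0.151
```

```bash
python3 - <<'E'
from h import *
o=sensors.get_obs(); p=o["eef_pos"]-O; print(p@ex,p@ey,p[2])
print(np.arctan2(p@ey-.112,p[2]-.036))
E
```

```text
-0.0014377365901052258 0.1561298193846197 0.07582728106029704
0.8366002383160355
```

Call:
send_rows(
  moves="0 0 0 0 0 0;0 0 0 0 0 0;0 0 0 0 0 0;0 0 -2 0 0 0;0 0 -3 0 0 0;0 0 -3 0 0 0;0 0 0 0 0 0",
  hand=8.5,
)

```text
time_s: 6.0
eef_pos: [0.523, 0.3965, 0.1591]
eef_rot: [0.749, 0.663, 0.004, 0.0]
contact_force: [0.4, -0.5, 1.0]
finger_gap: 0.996
```

```bash
python3 - <<'E'
from m import *
for n in("scene","top"):
    im=cams.grab_frame(n); cv2.imwrite(f"pics/{n}2.png",im)
t=cv2.imread("pics/top2.png")
cv2.imwrite("pics/s2c.png",cv2.resize(cv2.imread("pics/scene2.png")[60:220,250:450],None,fx=4,fy=3.75))
for c,st in blobs(yellow(t),60):
    if 160<c[0]<200 and c[1]>195: L=onplane("top",c,.022);print(c,L, (L-O)@ex,(L-O)@ey)
go([L[0],L[1],.14],jy)
E
```

```text
[177.6745098  213.43921569] [0.48867643 0.26983614 0.022     ] -0.01849734173265558 0.026427381623363434
pos [0.522  0.3957 0.1547] shift cm [-12.9   -1.79   1.45]
jaw yaw -0.121 j6 2.341 tilt [ 1.4e-03  9.0e-04 -1.0e+00]
turn about world z 0.0  tool z -0.0
```

View pics/s2c.png

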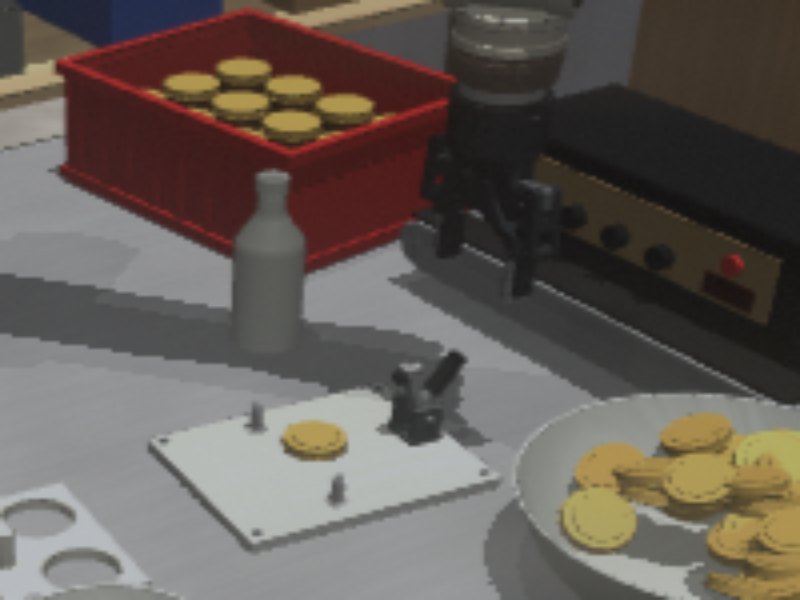

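The clamp is open, with its handle leaning back. The stray lid lies at jig (-18, 26) mm. I move over it.

Call:
send_rows(
  moves="-3.5 -0.5 0 0 0 0;-3.5 -0.5 0 0 0 0;-3.4 -0.5 2 0 0 0;-2.5 -0.29 3 0 0 0;0 0 3 0 0 0;0 0 2 0 0 0;0 0 0 0 0 0;0 0 0 0 0 0",
  hand=6.2,
  newtons=30,
)

```text
time_s: 6.9
eef_pos: [0.4878, 0.2695, 0.0536]
eef_rot: [0.749, 0.663, -0.001, -0.0]
contact_force: [-0.4, -0.2, 0.7]
finger_gap: 0.73
```

```bash
python3 - <<'E'
from h import *
go([.4887,.2698,.033],jy)
for n in("scene",):
    im=cams.grab_frame(n); cv2.imwrite(f"pics/{n}3.png",im)
    cv2.imwrite("pics/s3c.png",cv2.resize(im[110:230,260:400],None,fx=5,fy=5))
E
```

```text
pos [0.4878 0.2695 0.0536] shift cm [0.05 0.09 2.06]
jaw yaw -0.121 j6 2.196 tilt [-1.3e-03 -8.0e-04 -1.0e+00]
turn about world z -0.0  tool z 0.0
```

View pics/s3c.png

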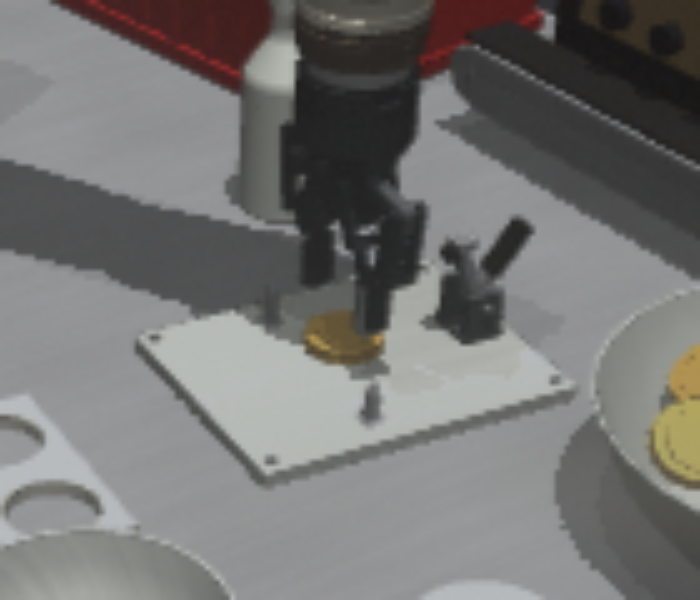

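Call:
send_rows(
  moves="0.05 0.1 1.0 0 0 0;0 0 0.6 0 0 0;0 0 0.3 0 0 0;0 0 0 0 0 0",
)

```text
time_s: 7.35
eef_pos: [0.489, 0.27, 0.0344]
eef_rot: [0.749, 0.663, -0.0, -0.0]
contact_force: [-0.2, 0.8, -0.5]
finger_gap: 0.728
```

Call:
send_rows(
  moves="0 0 0.3 0 0 0;0 0 0 0 0 0",
)

```text
time_s: 7.55
eef_pos: [0.4892, 0.27, 0.0318]
eef_rot: [0.749, 0.663, -0.0, -0.0]
contact_force: [-0.2, 0.7, 0.1]
finger_gap: 0.727
```

Call:
send_rows(
  moves="0 0 0.2 0 0 0;0 0 0 0 0 0",
)

```text
time_s: 7.75
eef_pos: [0.4892, 0.27, 0.0298]
eef_rot: [0.749, 0.663, -0.0, -0.0]
contact_force: [0.8, -0.7, -0.5]
finger_gap: 0.723
```

Call:
send_rows(
  moves="0 0 0.2 0 0 0;0 0 0 0 0 0",
)

```text
time_s: 7.95
eef_pos: [0.4892, 0.27, 0.0277]
eef_rot: [0.749, 0.663, -0.0, -0.0]
contact_force: [-0.5, -1.0, 1.1]
finger_gap: 0.729
```

Call:
send_rows(
  moves="0 0 0 0 0 0;0 0 0 0 0 0;0 0 0 0 0 0;0 0 0 0 0 0",
  hand=4.8,
)

```text
time_s: 8.35
eef_pos: [0.4894, 0.2701, 0.0283]
eef_rot: [0.749, 0.663, 0.0, 0.0]
contact_force: [-0.0, -0.5, 3.0]
finger_gap: 0.589
```

Call:
send_rows(
  moves="0 0 0 0 0 0;0 0 0 0 0 0;0 0 -0.5 0 0 0;0 0 -1 0 0 0;0 0 -2 0 0 0;0 0 -3 0 0 0;0 0 -4 0 0 0;0 0 0 0 0 0",
  hand=4,
)

```text
time_s: 9.15
eef_pos: [0.4912, 0.2711, 0.1393]
eef_rot: [0.749, 0.663, 0.004, 0.001]
contact_force: [0.3, -0.4, 0.8]
finger_gap: 0.59
```

```bash
python3 - <<'E'
from m import *
for n in("scene","top"):
    im=cams.grab_frame(n); cv2.imwrite(f"pics/{n}4.png",im)
s=cv2.imread("pics/scene4.png")
cv2.imwrite("pics/s4c.png",cv2.resize(s[80:280,220:400],None,fx=4,fy=3))
t=cv2.imread("pics/top4.png")
# bowl rim circle
g=cv2.medianBlur(cv2.cvtColor(cv2.imread("pics/top0.png"),cv2.COLOR_BGR2GRAY),3)
c=cv2.HoughCircles(g[90:200,240:335],cv2.HOUGH_GRADIENT,1,50,param1=80,param2=20,minRadius=22,maxRadius=34)
print(c)
for q in c[0][:2]: B=onplane("top",(q[0]+240,q[1]+90),.054); print(B, q[2]*1.05/379.6)
cb=[c for c,st in blobs(yellow(cv2.imread("pics/top0.png")),60) if abs(c[0]-286)<6][0]
print("lids",onplane("top",cb,.02))
go([B[0],B[1],.13],jy)
E
```

```text
[[[46.5 51.5 27.7]]]
[ 0.67969038 -0.04616927  0.054     ] 0.076620124
lids [ 0.68193618 -0.0466134   0.02      ]
pos [0.4898 0.2704 0.1343] shift cm [-29.13  22.67   0.44]
jaw yaw -0.121 j6 2.196 tilt [ 0.002   0.0011 -1.    ]
turn about world z -0.0  tool z 0.0
```

View pics/s4c.png

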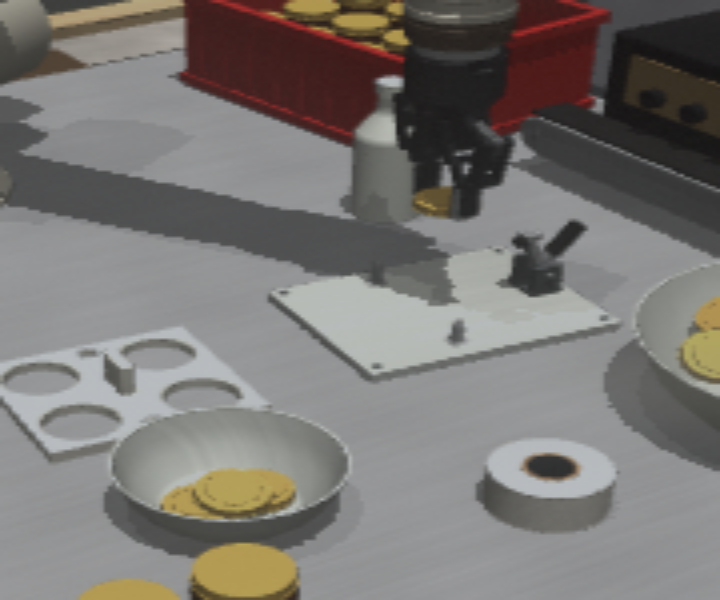

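The lid is held in the fingers, seen at crop (437,203). The bowl is centred at (0.680, -0.046) with a measured radius of 77 mm. I carry the lid there.

Call:
send_rows(
  moves="-2 1.5 0 0 0 0;-2.9 2.3 0 0 0 0;-2.9 2.3 0 0 0 0;-2.9 2.3 0 0 0 0;-2.9 2.3 0 0 0 0;-2.9 2.3 0 0 0 0;-2.9 2.3 0 0 0 0;-2.9 2.3 0 0 0 0;-2.9 2.3 0 0 0 0;-2.9 2 0.5 0 0 0;-1.9 0.9 1 0 0 0;0 0 0 0 0 0",
)

```text
time_s: 10.45
eef_pos: [0.6785, -0.0576, 0.1143]
eef_rot: [0.749, 0.662, -0.002, -0.002]
contact_force: [-0.2, 1.4, -0.0]
finger_gap: 0.594
```

```bash
python3 - <<'E'
from h import *
go([.681,-.0462,.062],jy); print(sensors.get_obs()["finger_gap"])
E
```

```text
pos [ 0.6785 -0.0576  0.1143] shift cm [1.16 0.13 5.23]
jaw yaw -0.124 j6 1.61 tilt [-4.8e-03  1.0e-04 -1.0e+00]
turn about world z 0.003  tool z -0.003
0.5938957762263496
```

Call:
send_rows(
  moves="1.1 0.1 0 0 0 0;0 0 2 0 0 0;0 0 2 0 0 0;0 0 1.2 0 0 0;0 0 0 0 0 0",
)

```text
time_s: 10.95
eef_pos: [0.6805, -0.0428, 0.0641]
eef_rot: [0.748, 0.664, -0.001, -0.001]
contact_force: [-0.7, 0.2, -0.4]
finger_gap: 0.592
```

Call:
send_rows(
  moves="0 0 0 0 0 0;0 0 0 0 0 0;0 0 0 0 0 0;0 0 0 0 0 0;0 0 -2 0 0 0;0 0 -4 0 0 0;0 0 -4 0 0 0;0 0 -1 0 0 0;0 0 0 0 0 0",
  hand=6.2,
)

```text
time_s: 11.85
eef_pos: [0.6827, -0.0446, 0.1786]
eef_rot: [0.749, 0.663, 0.001, 0.002]
contact_force: [0.4, 0.2, -1.3]
finger_gap: 0.725
```

```bash
python3 - <<'E'
from m import *
im=cams.grab_frame("scene"); cv2.imwrite("pics/scene5.png",im)
cv2.imwrite("pics/s5c.png",cv2.resize(im[100:300,200:400],None,fx=3.5,fy=3))
# plate re-measure from top0 pocket circles
b=np.deg2rad(83.5);py=np.array([np.cos(b),np.sin(b),0]);px=np.array([np.sin(b),-np.cos(b),0]);P=np.array([.4970,-.0252,0])
go([.497,-.0252,.12],b)
E
```

```text
pos [ 0.682  -0.0446  0.1762] shift cm [ -0.31 -18.61   5.6 ]
jaw yaw -0.121 j6 1.627 tilt [ 1.2e-03 -1.0e-04 -1.0e+00]
turn about world z -1.563  tool z 1.563
```

View pics/s5c.png

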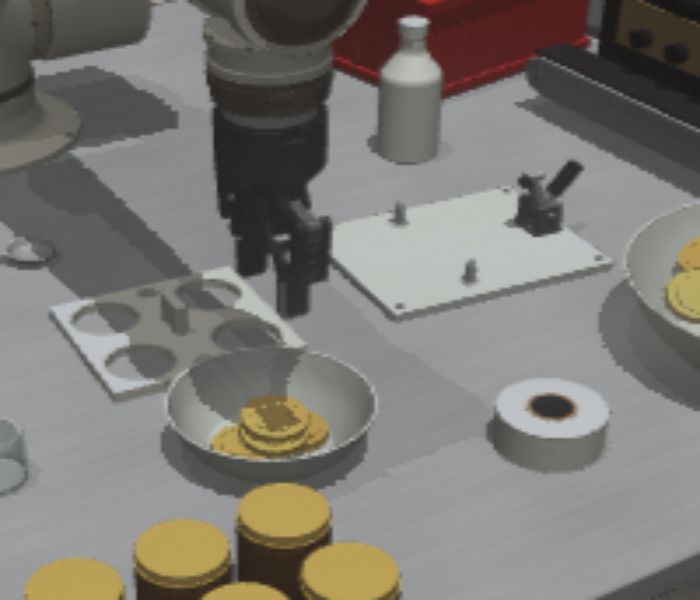

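The stray lid now rests on the lids in the bowl, at crop (275,420). I turn the jaws towards the plate's y and go to the lift bar. I turn the negative way to stay within the last joint's range.

Call:
send_rows(
  moves="0 -3 0 0 0 -0.143;0 0 0 0 0 -0.143;0 0 0 0 0 -0.143;0 0 0 0 0 -0.143;0 0 0 0 0 -0.143;0 0 0 0 0 -0.143;0 0 0 0 0 -0.143;0 0 0 0 0 -0.143;0 0 0 0 0 -0.143;0 0 0 0 0 -0.143;0 0 0 0 0 -0.148;0 0 0 0 0 0",
  hand=5,
)

```text
time_s: 13.1
eef_pos: [0.6512, -0.0408, 0.1736]
eef_rot: [0.056, 0.998, 0.0, -0.002]
contact_force: [0.3, -0.3, -0.5]
finger_gap: 0.587
```

```bash
python3 - <<'E'
from h import *
go([.497,-.0252,.12],np.deg2rad(83.5))
E
```

```text
pos [ 0.6512 -0.0408  0.1736] shift cm [15.48 -0.16  5.41]
jaw yaw 1.459 j6 0.049 tilt [-3.2e-03  2.0e-04 -1.0e+00]
turn about world z -0.002  tool z 0.002
```

Call:
send_rows(
  moves="3 0 0 0 0 0;4 0 1 0 0 0;4 -0.1 2 0 0 0;3 0 2 0 0 0;1.5 0 1.5 0 0 0;0 0 0 0 0 0;0 0 0 0 0 0",
)

```text
time_s: 13.8
eef_pos: [0.4979, -0.0242, 0.1108]
eef_rot: [0.058, 0.998, -0.0, -0.0]
contact_force: [-0.1, 0.1, 0.5]
finger_gap: 0.588
```

```bash
python3 - <<'E'
from h import *
go([.497,-.0252,.037],np.deg2rad(83.5))
for n in("scene","top"):
    im=cams.grab_frame(n); cv2.imwrite(f"pics/{n}6.png",im)
    if n=="scene": cv2.imwrite("pics/s6c.png",cv2.resize(im[130:240,200:320],None,fx=5,fy=5))
    else: cv2.imwrite("pics/t6c.png",cv2.resize(im[165:265,240:360],None,fx=5,fy=5))
E
```

```text
pos [ 0.4979 -0.0242  0.1108] shift cm [ 0.08 -0.11  7.38]
jaw yaw 1.454 j6 0.068 tilt [-2.e-04 -0.e+00 -1.e+00]
turn about world z 0.003  tool z -0.003
```

View pics/s6c.png

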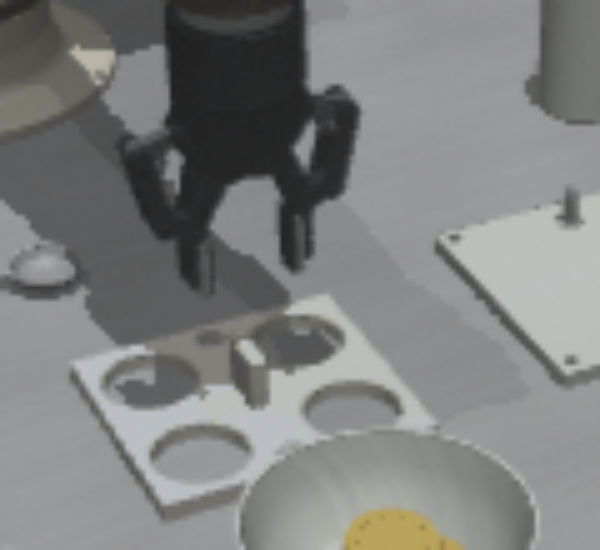

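View pics/t6c.png

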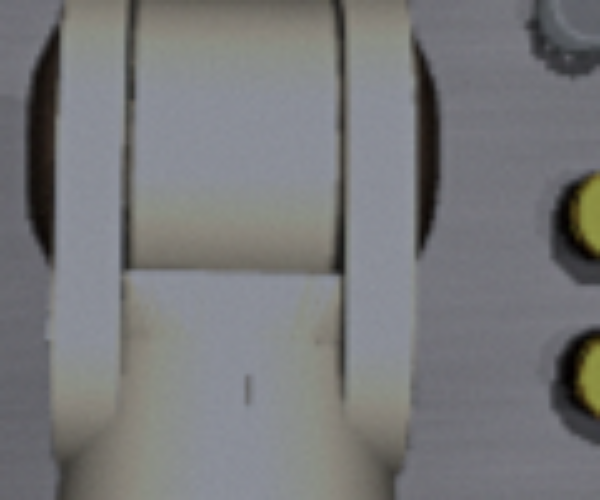

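Call:
send_rows(
  moves="0.08 -0.1 2 0 0 0;0 0 2 0 0 0;0 0 2 0 0 0;0 0 1.3 0 0 0;0 0 0 0 0 0;0 0 0 0 0 0",
)

```text
time_s: 14.5
eef_pos: [0.4975, -0.0252, 0.0386]
eef_rot: [0.057, 0.998, -0.0, 0.0]
contact_force: [0.9, -0.4, 0.4]
finger_gap: 0.583
```

Call:
send_rows(
  moves="0 0 0 0 0 0;0 0 0 0 0 0;0 0 0 0 0 0;0 0 0 0 0 0;0 0 0 0 0 0;0 0 0 0 0 0",
  hand=0.6,
  newtons=40,
)

```text
time_s: 15.1
eef_pos: [0.4975, -0.0251, 0.0389]
eef_rot: [0.057, 0.998, 0.0, 0.001]
contact_force: [0.8, 1.0, 6.3]
finger_gap: 0.131
```

Call:
send_rows(
  moves="0 0 0 0 0 0;0 0 0 0 0 0;0 0 -0.5 0 0 0;0 0 -1 0 0 0;0 0 -1.5 0 0 0;0 0 -2 0 0 0;0 0 -1 0 0 0;0 0 0 0 0 0;0 0 0 0 0 0",
  newtons=90,
)

```text
time_s: 16.0
eef_pos: [0.4969, -0.0251, 0.0978]
eef_rot: [0.057, 0.998, -0.0, 0.0]
contact_force: [-0.4, 0.1, -3.6]
finger_gap: 0.12
```

```bash
python3 - <<'E'
from h import *
o=sensors.get_obs(); print(o["contact_force"],o["wrist_torque"],o["finger_gap"])
im=cams.grab_frame("scene"); cv2.imwrite("pics/s7c.png",cv2.resize(im[110:260,190:390],None,fx=4,fy=4)); cv2.imwrite("pics/scene7.png",im)
go(J(0,0,.0985),np.deg2rad(83.07))
E
```

```text
[-0.44653381  0.08378113 -3.61379512] [0.05993104 0.00058333 0.01505292] 0.11992668908657561
pos [ 0.4966 -0.0251  0.0973] shift cm [ 2.3  26.56 -0.12]
jaw yaw 1.457 j6 0.063 tilt [-9.e-04  0.e+00 -1.e+00]
turn about world z -0.007  tool z 0.007
```

View pics/s7c.png

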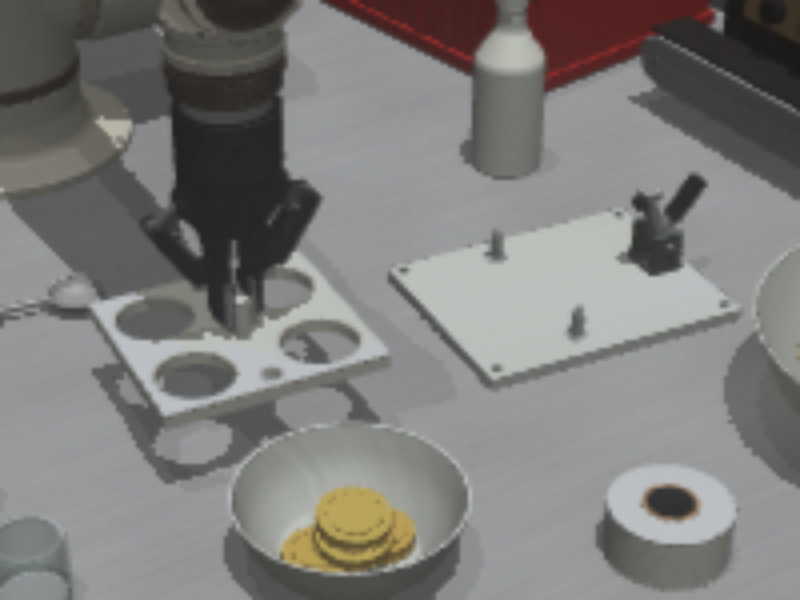

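Call:
send_rows(
  moves="0.2 2 0 0 0 0;0.3 3 0 0 0 0;0.3 3 0 0 0 0;0.3 3 0 0 0 0;0.3 3 0 0 0 0;0.3 3 0 0 0 0;0.3 3 0 0 0 0;0.3 3 0 0 0 0;0 2 0 0 0 0.007;0 1.5 0 0 0 0;0 0 0 0 0 0;0 0 0 0 0 0",
)

```text
time_s: 17.25
eef_pos: [0.504, 0.2403, 0.0973]
eef_rot: [0.06, 0.998, -0.0, -0.001]
contact_force: [-0.0, -0.8, -3.0]
finger_gap: 0.121
```

```bash
python3 - <<'E'
from h import *
o=sensors.get_obs(); print(o["contact_force"],o["wrist_torque"],o["finger_gap"])
go(J(0,0,.0985),np.deg2rad(83.07))
for n in("scene","top"):
    im=cams.grab_frame(n); cv2.imwrite(f"pics/{n}8.png",im)
    if n=="scene": cv2.imwrite("pics/s8c.png",cv2.resize(im[110:240,250:400],None,fx=5,fy=4.6))
    else: cv2.imwrite("pics/t8c.png",cv2.resize(im[150:270,120:260],None,fx=5,fy=5))
E
```

```text
[-0.0494796  -0.7764094  -2.95445993] [-0.01862786 -0.02295787  0.00648168] 0.1207200088571834
pos [0.504  0.2403 0.0973] shift cm [ 0.02  0.1  -0.12]
jaw yaw 1.45 j6 0.566 tilt [-1.1e-03 -9.0e-04 -1.0e+00]
turn about world z -0.001  tool z 0.001
```

View pics/s8c.png

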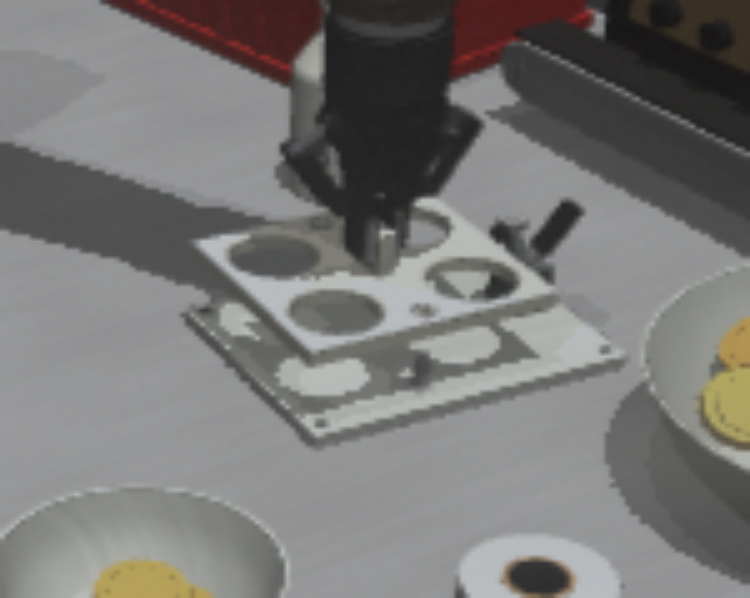

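View pics/t8c.png

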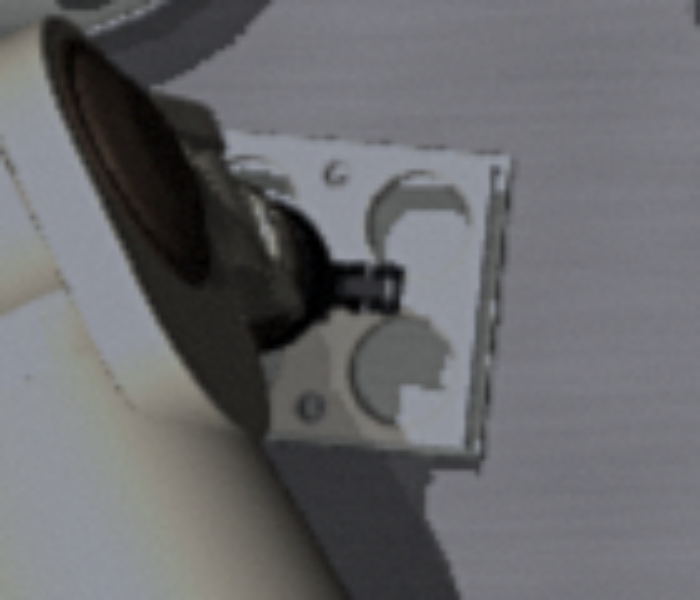

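The plate hangs level over the jig, and the pins show through both holes in the top view (crop (335,173) and (311,405)). I lower it slowly.

Call:
send_rows(
  moves="0 0.1 1 0 0 0;0 0 0.8 0 0 0;0 0 0.3 0 0 0;0 0 0.3 0 0 0;0 0 0 0 0 0",
)

```text
time_s: 17.85
eef_pos: [0.5042, 0.2416, 0.0735]
eef_rot: [0.06, 0.998, -0.0, -0.0]
contact_force: [-0.3, -0.2, -3.3]
finger_gap: 0.122
```

Call:
send_rows(
  moves="0 0 0.3 0 0 0;0 0 0.3 0 0 0;0 0 0 0 0 0",
)

```text
time_s: 18.15
eef_pos: [0.5042, 0.2417, 0.0675]
eef_rot: [0.06, 0.998, -0.0, -0.0]
contact_force: [-0.3, 0.8, -4.5]
finger_gap: 0.126
```

Call:
send_rows(
  moves="0 0 0.3 0 0 0;0 0 0.3 0 0 0;0 0 0 0 0 0",
)

```text
time_s: 18.45
eef_pos: [0.5041, 0.2416, 0.0614]
eef_rot: [0.06, 0.998, -0.0, -0.0]
contact_force: [0.9, -0.7, -4.6]
finger_gap: 0.123
```

Call:
send_rows(
  moves="0 0 0.3 0 0 0;0 0 0.3 0 0 0;0 0 0.3 0 0 0;0 0 0 0 0 0",
)

```text
time_s: 18.85
eef_pos: [0.5041, 0.2416, 0.0524]
eef_rot: [0.06, 0.998, -0.0, -0.0]
contact_force: [-0.4, 1.4, -3.4]
finger_gap: 0.121
```

Call:
send_rows(
  moves="0 0 0.2 0 0 0;0 0 0.1 0 0 0;0 0 0 0 0 0",
)

```text
time_s: 19.15
eef_pos: [0.5045, 0.2418, 0.051]
eef_rot: [0.06, 0.998, 0.0, 0.0]
contact_force: [-3.2, -0.6, 4.7]
finger_gap: 0.123
```

It's on the base. I release and lift.

Call:
send_rows(
  moves="0 0 0 0 0 0;0 0 0 0 0 0;0 0 0 0 0 0;0 0 -1 0 0 0;0 0 -3 0 0 0;0 0 -4 0 0 0;0 0 -4 0 0 0;0 0 0 0 0 0",
  hand=5,
  newtons=25,
)

```text
time_s: 19.95
eef_pos: [0.5063, 0.2427, 0.1768]
eef_rot: [0.06, 0.998, 0.002, 0.004]
contact_force: [0.6, 0.9, 0.3]
finger_gap: 0.585
```

```bash
python3 - <<'E'
from h import *
go(J(0,.153,.14),jy)
for n in("scene","top"):
    im=cams.grab_frame(n); cv2.imwrite(f"pics/{n}9.png",im)
    if n=="scene": cv2.imwrite("pics/s9c.png",cv2.resize(im[110:240,250:400],None,fx=5,fy=4.6))
E
```

```text
pos [0.5063 0.2427 0.1768] shift cm [ 0.25 15.12  3.76]
jaw yaw 1.45 j6 0.568 tilt [ 0.0083  0.004  -1.    ]
turn about world z 1.571  tool z -1.571
```

View pics/s9c.png

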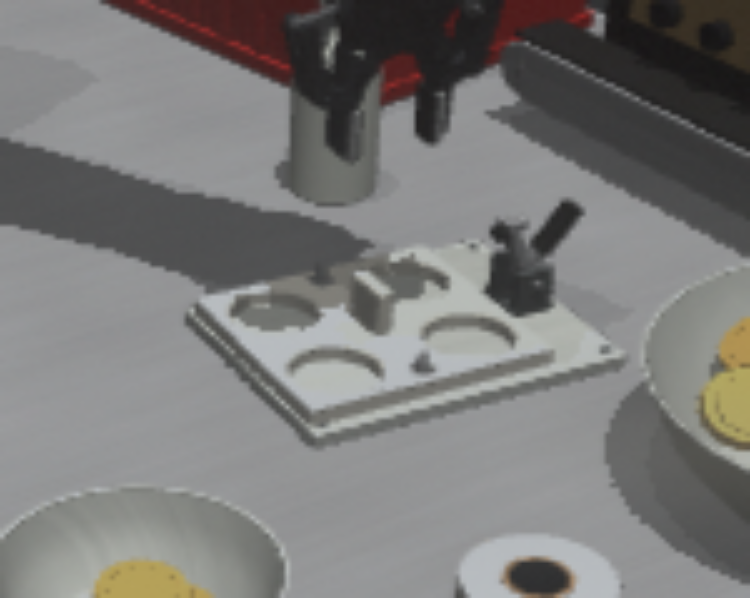

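The plate lies flat with both pins protruding, at crop (320,270) and (423,362). I turn the jaws back and pinch the handle to shut the clamp.

Call:
send_rows(
  moves="0 3 0 0 0 0.143;0 0 0 0 0 0.143;0 0 0 0 0 0.143;0 0 0 0 0 0.143;0 0 0 0 0 0.143;0 0 0 0 0 0.143;0 0 0 0 0 0.143;0 0 0 0 0 0.143;0 0 0 0 0 0.143;0 0 0 0 0 0.143;0 0 0 0 0 0.141;0 0 0 0 0 0",
)

```text
time_s: 21.25
eef_pos: [0.5075, 0.2713, 0.1686]
eef_rot: [0.749, 0.662, -0.001, -0.0]
contact_force: [-0.9, -0.6, 0.5]
finger_gap: 0.585
```

```bash
python3 - <<'E'
from h import *
go(J(0,.1525,.14),jy)
E
```

```text
pos [0.5075 0.2713 0.1686] shift cm [12.24 -0.02  2.84]
jaw yaw -0.123 j6 2.185 tilt [-0.002 -0.001 -1.   ]
turn about world z 0.002  tool z -0.002
```

Call:
send_rows(
  moves="3 0 0 0 0 0;4 -0.1 0 0 0 0;4 0 1 0 0 0;1.5 0 2 0 0 0;0 0 2 0 0 0;0 0 2 0 0 0;0 0 1.4 0 0 0;0 0 1 0 0 0;0 0 0 0 0 0;0 0 0 0 0 0",
)

```text
time_s: 22.25
eef_pos: [0.5223, 0.3957, 0.0766]
eef_rot: [0.748, 0.663, 0.0, 0.0]
contact_force: [-0.7, 0.6, -0.1]
finger_gap: 0.587
```

Call:
send_rows(
  moves="0 0 0 0 0 0;0 0 0 0 0 0;0 0 0 0 0 0;0 0 0 0 0 0;0 0 0 0 0 0;0 0 0 0 0 0",
  hand=0.8,
  newtons=25,
)

```text
time_s: 22.85
eef_pos: [0.5213, 0.3963, 0.0768]
eef_rot: [0.748, 0.663, -0.0, -0.001]
contact_force: [-5.6, 1.5, 2.6]
finger_gap: 0.152
```

```bash
python3 - <<'E'
from h import *
o=sensors.get_obs(); p=o["eef_pos"]-O; print(p@ex,p@ey,p[2])
th=np.arctan2(p@ey-.112,p[2]-.036);r=np.hypot(p@ey-.112,p[2]-.036);print(th,r)
a=np.linspace(.8,-.6,15); q=np.c_[r*np.sin(a),r*np.cos(a)]; print((np.diff(q,axis=0)*100).round(2).tolist())
E
```

```text
-0.001398743621940168 0.15590039758383833 0.0768148439186845
0.8218047208701578 0.059942442326999454
[[-0.44, 0.41], [-0.48, 0.36], [-0.51, 0.31], [-0.54, 0.26], [-0.56, 0.21], [-0.58, 0.15], [-0.59, 0.09], [-0.6, 0.03], [-0.6, -0.03], [-0.59, -0.09], [-0.58, -0.15], [-0.56, -0.21], [-0.54, -0.26], [-0.51, -0.31]]
```

Call:
send_rows(
  moves="-0.41 0 -0.38 0 0 0;-0.45 0 -0.34 0 0 0;-0.48 0 -0.29 0 0 0;-0.5 0 -0.24 0 0 0;-0.52 0 -0.18 0 0 0;-0.54 0 -0.12 0 0 0;-0.55 0 -0.06 0 0 0;0 0 0.2 0 0 0;0 0 0 0 0 0",
)

```text
time_s: 23.75
eef_pos: [0.5173, 0.3629, 0.0926]
eef_rot: [0.748, 0.663, 0.001, -0.001]
contact_force: [-9.2, 3.3, 12.3]
finger_gap: 0.155
```

```bash
python3 - <<'E'
from h import *
o=sensors.get_obs(); p=o["eef_pos"]-O; print(p@ex,p@ey,p[2],o["finger_gap"])
th=np.arctan2(p@ey-.112,p[2]-.036);r=np.hypot(p@ey-.112,p[2]-.036);print(th,r)
im=cams.grab_frame("scene"); cv2.imwrite("pics/s10c.png",cv2.resize(im[110:240,250:400],None,fx=5,fy=4.6))
E
```

```text
-0.001330228579947089 0.12222689202814882 0.09263314330124602 0.15481402247000345
0.17865603019564813 0.05754912893115656
```

View pics/s10c.png

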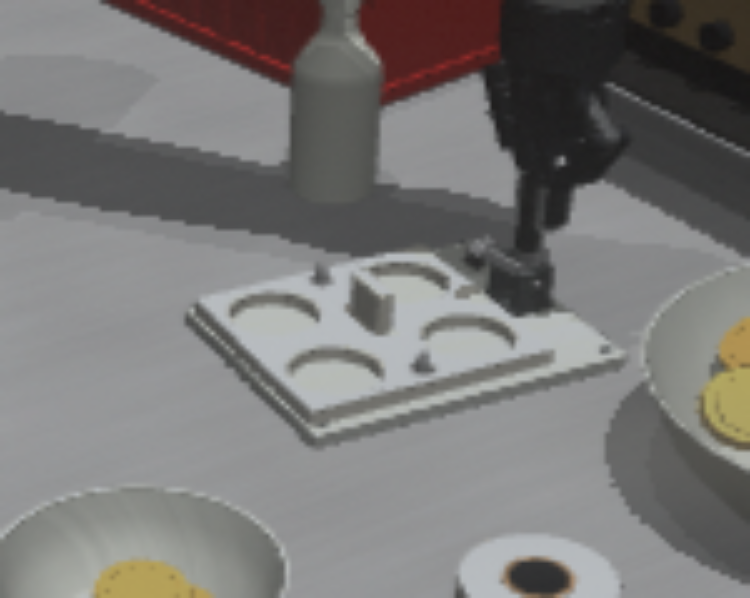

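Call:
send_rows(
  moves="-0.55 0 -0.08 0 0 0;-0.56 0 -0.03 0 0 0;-0.56 0 0.03 0 0 0;-0.55 0 0.08 0 0 0;-0.55 0 0.14 0 0 0;-0.53 0 0.19 0 0 0;-0.5 0 0.24 0 0 0;-0.48 0 0.29 0 0 0;-0.3 0 0.2 0 0 0;-0.2 0 0.1 0 0 0;0 0 0 0 0 0",
)

```text
time_s: 24.9
eef_pos: [0.5125, 0.3223, 0.0841]
eef_rot: [0.747, 0.665, 0.008, -0.006]
contact_force: [-10.6, 35.6, 19.3]
finger_gap: 0.154
```

```bash
python3 - <<'E'
from h import *
o=sensors.get_obs(); p=o["eef_pos"]-O; print(p@ex,p@ey,p[2],o["finger_gap"],o["contact_force"])
th=np.arctan2(p@ey-.112,p[2]-.036);r=np.hypot(p@ey-.112,p[2]-.036);print(th,r)
im=cams.grab_frame("scene"); cv2.imwrite("pics/s11c.png",cv2.resize(im[110:240,250:400],None,fx=5,fy=4.6))
E
```

```text
-0.0011902153277473853 0.08141885203397001 0.08408213737327051 0.15359983483357886 [-10.59810612  35.59856555  19.34662125]
-0.5664838057258786 0.05698331813173289
```

View pics/s11c.png

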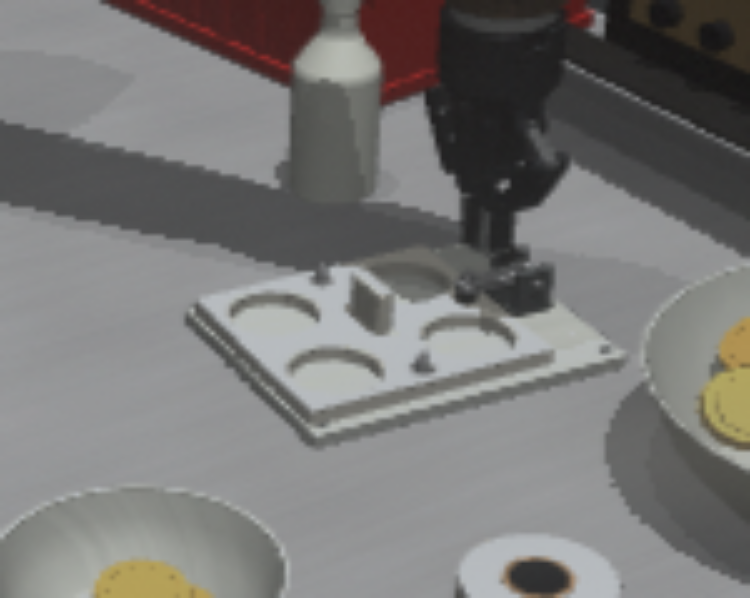

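The push met a hard stop at 35 N, and the swing totals about 1.40 rad, so the clamp is shut. I release and retreat.

Call:
send_rows(
  moves="0 0 0 0 0 0;0 0 0 0 0 0;0 0 0 0 0 0;0 0 0 0 0 0;0 0 -2 0 0 0;0 0 -4 0 0 0;0 0 -4 0 0 0;0 0 0 0 0 0;0 0 0 0 0 0",
  hand=5,
)

```text
time_s: 25.85
eef_pos: [0.5128, 0.3139, 0.1792]
eef_rot: [0.749, 0.663, 0.001, 0.0]
contact_force: [0.4, 0.2, 0.4]
finger_gap: 0.584
```

```bash
python3 - <<'E'
from m import *
im=cams.grab_frame("scene"); cv2.imwrite("pics/scene12.png",im); cv2.imwrite("pics/s12c.png",cv2.resize(im[110:240,250:400],None,fx=5,fy=4.6))
t=cams.grab_frame("top"); cv2.imwrite("pics/top12.png",t)
for c,st in blobs(yellow(t),60):
    if 330<c[0]<420 and c[1]>95: print("Y",c.round(1),st[2:],onplane("top",c,.062).round(4))
cv2.imwrite("pics/t12c.png",cv2.resize(t[90:290,120:420],None,fx=2.6,fy=2.6))
go([.40,-.246,.2],0)
E
```

```text
Y [395.8 169.5] [ 19  18 261] [ 0.5902 -0.3413  0.062 ]
Y [407.8 197.6] [ 23  23 409] [ 0.5125 -0.369   0.062 ]
Y [363.6 207.5] [ 20  19 269] [ 0.4891 -0.2488  0.062 ]
Y [364.3 240.2] [ 18  19 270] [ 0.4013 -0.2462  0.062 ]
pos [0.5119 0.3136 0.1771] shift cm [-56.91  -4.34  -2.21]
jaw yaw -0.121 j6 2.242 tilt [-0.0016 -0.001  -1.    ]
turn about world z 0.121  tool z -0.121
```

View pics/s12c.png

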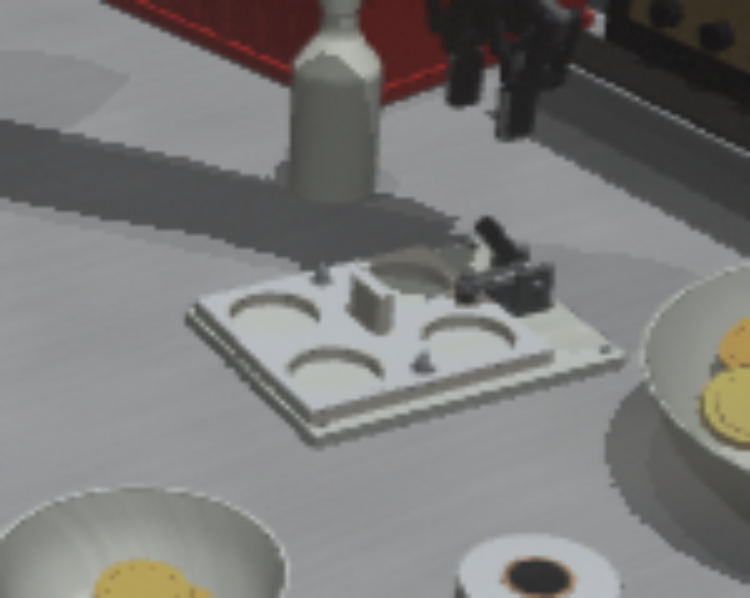

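View pics/t12c.png

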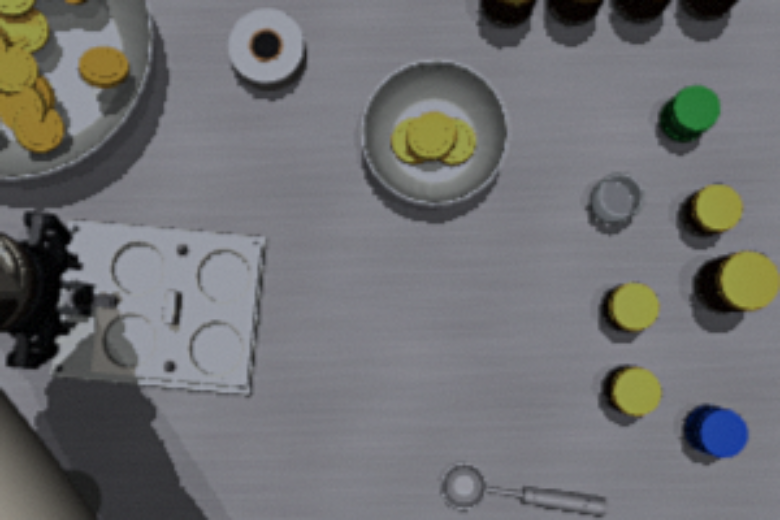

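The clamp is shut, with its arm level and its foot on the plate. The three jars haven't moved. I turn the jaws to jig-y for loading, so the fingers straddle the pockets clear of the lift bar, pins and clamp.

Call:
send_rows(
  moves="0 0 -2 0 0 -0.143;0 0 -2 0 0 -0.143;0 0 0 0 0 -0.143;0 0 0 0 0 -0.143;0 0 0 0 0 -0.143;0 0 0 0 0 -0.143;0 0 0 0 0 -0.143;0 0 0 0 0 -0.143;0 0 0 0 0 -0.143;0 0 0 0 0 -0.143;0 0 0 0 0 -0.141;0 0 0 0 0 0",
  hand=7.2,
)

```text
time_s: 27.15
eef_pos: [0.5118, 0.3137, 0.2169]
eef_rot: [0.059, 0.998, -0.001, -0.001]
contact_force: [0.4, 0.0, -0.2]
finger_gap: 0.844
```

```bash
python3 - <<'E'
from h import *
print("tall",onplane("top",(407.9,197.6),.095),"empty",onplane("top",(356,168),.052))
go([.4013,-.246,.15],1.45)
E
```

```text
tall [ 0.51076432 -0.3577255   0.095     ] empty [ 0.59915208 -0.2357063   0.052     ]
pos [0.5118 0.3137 0.2169] shift cm [  4.32 -56.87   6.79]
jaw yaw 1.452 j6 0.669 tilt [-0.0021 -0.0014 -1.    ]
turn about world z -0.002  tool z 0.002
```

Call:
send_rows(
  moves="0.3 -4 0 0 0 0;0.4 -4.8 0 0 0 0;0.4 -4.8 0 0 0 0;0.4 -4.8 0 0 0 0;0.4 -4.8 0 0 0 0;0.4 -4.8 0 0 0 0;0.4 -4.8 0 0 0 0;0.4 -4.8 0 0 0 0;0.4 -4.8 0 0 0 0;0.4 -4.8 1 0 0 0;0.4 -4.8 2 0 0 0;0 -4.6 2 0 0 0",
)

```text
time_s: 28.35
eef_pos: [0.4005, -0.2424, 0.1685]
eef_rot: [0.063, 0.998, -0.0, 0.0]
contact_force: [1.5, -0.4, -0.1]
finger_gap: 0.843
```

Call:
send_rows(
  moves="0 0 0 0 0 0;0 0 0 0 0 0",
)

```text
time_s: 28.55
eef_pos: [0.4007, -0.2411, 0.1681]
eef_rot: [0.063, 0.998, 0.001, -0.001]
contact_force: [0.4, -0.0, 0.4]
finger_gap: 0.842
```

```bash
python3 - <<'E'
from h import *
go([.4013,-.246,.043],1.45)
for n in("scene","top"):
    im=cams.grab_frame(n); cv2.imwrite(f"pics/{n}13.png",im)
    if n=="scene": cv2.imwrite("pics/s13c.png",cv2.resize(im[130:300,90:260],None,fx=3.5,fy=3.5))
    else: cv2.imwrite("pics/t13c.png",cv2.resize(im[120:290,300:440],None,fx=3.5,fy=3.5))
E
```

```text
pos [ 0.4007 -0.2411  0.1681] shift cm [-0.15 -0.5  12.51]
jaw yaw 1.444 j6 -0.415 tilt [-0.0022  0.0015 -1.    ]
turn about world z 0.006  tool z -0.006
```

View pics/s13c.png

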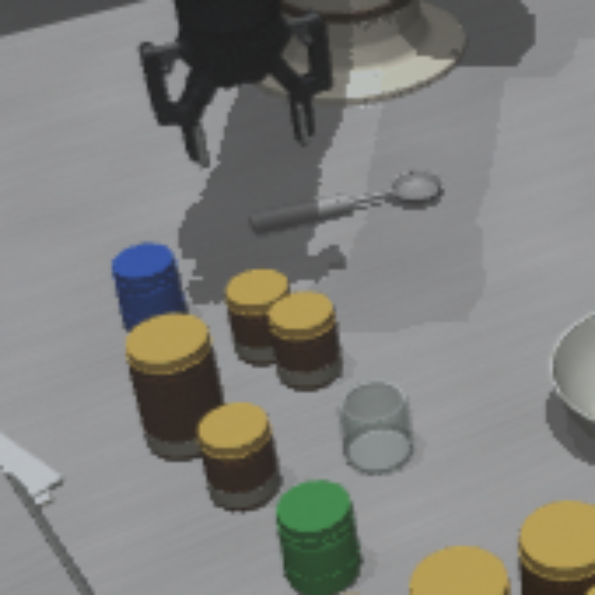

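View pics/t13c.png

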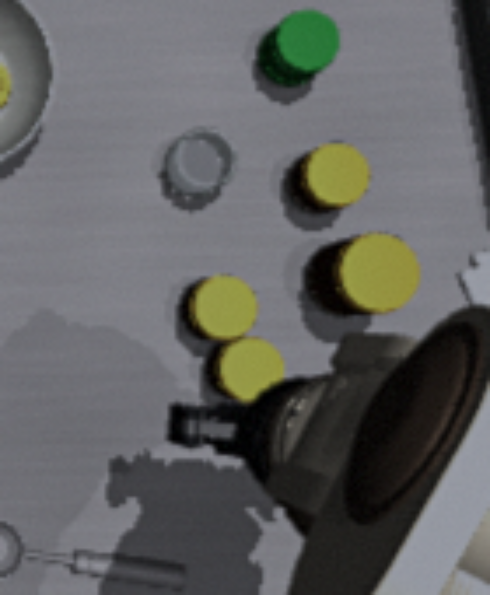

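One jar has been knocked aside. It now stands at about top (372,226), nearly touching its neighbour at (364,208). I back off for a clear view and turn the jaws square to the line between the pair.

Call:
send_rows(
  moves="0 4 0 0 0 0;0 4 0 0 0 0;0 4 0 0 0 0;0 4 0 0 0 0;0 0 0 0 0 -0.135;0 0 0 0 0 -0.135;0 0 0 0 0 -0.135;0 0 0 0 0 -0.135;0 0 0 0 0 0",
)

```text
time_s: 29.55
eef_pos: [0.4212, -0.0804, 0.1701]
eef_rot: [-0.21, 0.978, -0.0, 0.001]
contact_force: [-0.2, -0.5, -0.2]
finger_gap: 0.846
```

```bash
python3 - <<'E'
from m import *
t=cams.grab_frame("top"); cv2.imwrite("pics/top14.png",t)
P=[]
for c,st in blobs(yellow(t),60):
    if 330<c[0]<420 and c[1]>150: p=onplane("top",c,.062);P.append(p);print("Y",c.round(1),st.tolist(),p.round(4))
cv2.imwrite("pics/t14c.png",cv2.resize(t[120:290,300:440],None,fx=3.5,fy=3.5))
E
```

```text
Y [395.9 169.4] [387, 161, 19, 18, 258] [ 0.5903 -0.3415  0.062 ]
Y [407.9 197.6] [397, 187, 23, 23, 406] [ 0.5126 -0.3692  0.062 ]
Y [363.8 206.6] [355, 199, 19, 16, 239] [ 0.4915 -0.2494  0.062 ]
```

View pics/t14c.png

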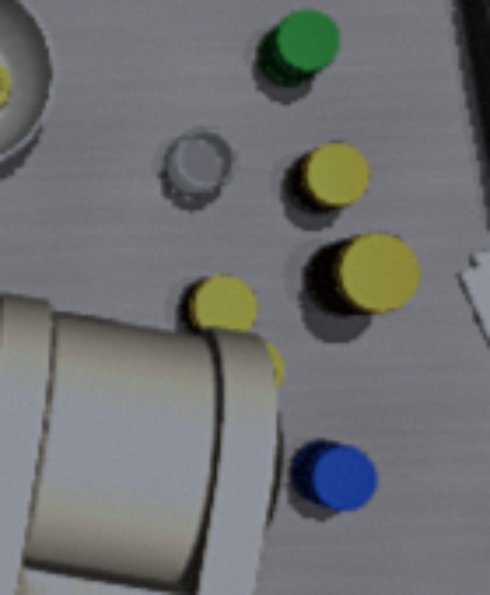

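Call:
send_rows(
  moves="-2 4.5 0 0 0 0;-2 4.6 0 0 0 0;-2 4.6 0 0 0 0;0 0 0 0 0 0",
)

```text
time_s: 30.0
eef_pos: [0.4194, 0.0728, 0.1697]
eef_rot: [-0.209, 0.978, 0.001, 0.0]
contact_force: [-0.3, -1.0, -0.0]
finger_gap: 0.846
```

```bash
python3 - <<'E'
from m import *
t=cams.grab_frame("top"); cv2.imwrite("pics/top15.png",t)
P=[]
for c,st in blobs(yellow(t),60):
    if 330<c[0]<420 and c[1]>150: p=onplane("top",c,.062);P.append(p);print("Y",c.round(1),st.tolist(),p.round(4))
A=P[-1];B=P[-2];print(A-B,np.linalg.norm(A-B),np.arctan2(*(A-B)[1::-1]))
go([A[0],A[1],.15],np.arctan2(*(A-B)[1::-1])+np.pi/2)
E
```

```text
Y [395.9 169.4] [387, 161, 19, 18, 260] [ 0.5905 -0.3416  0.062 ]
Y [407.9 197.6] [397, 187, 23, 23, 408] [ 0.5125 -0.3693  0.062 ]
Y [367.6 216.4] [355, 199, 26, 36, 537] [ 0.4649 -0.2582  0.062 ]
[-0.04764858  0.111148    0.        ] 0.12093082862355964 1.9757923768936483
pos [0.4196 0.0707 0.1696] shift cm [  9.31 -31.86   1.96]
jaw yaw 1.992 j6 -0.255 tilt [ 4.e-04  3.e-04 -1.e+00]
turn about world z 1.555  tool z -1.555
```

The two lids merge into one blob. Splitting it with the known unmoved neighbour puts the knocked jar at (0.441, -0.267). That is 52 mm from the neighbour, so they touch. The jaws are already nearly square to that line.

Call:
send_rows(
  moves="1.2 -3.2 0 0 0 0;1.5 -4 0 0 0 0;1.5 -4 0 0 0 0;1.5 -4 0 0 0 0;1.5 -4 0 0 0 0;1.5 -4 0 0 0 0;1.5 -4 0 0 0 0;1.2 -3 1 0 0 0;0.5 -1.5 1 0 0 0;0 0 0 0 0 0;0 0 0 0 0 0",
)

```text
time_s: 31.15
eef_pos: [0.4399, -0.2701, 0.1491]
eef_rot: [-0.207, 0.978, 0.001, -0.0]
contact_force: [0.4, -0.1, -0.4]
finger_gap: 0.848
```

```bash
python3 - <<'E'
from m import *
go([.4406,-.2673,.043],1.95)
for n in("scene","top"):
    im=cams.grab_frame(n); cv2.imwrite(f"pics/{n}16.png",im)
    if n=="scene": cv2.imwrite("pics/s16c.png",cv2.resize(im[130:300,90:260],None,fx=3.5,fy=3.5))
    else: cv2.imwrite("pics/t16c.png",cv2.resize(im[120:290,300:440],None,fx=3.5,fy=3.5))
E
```

```text
pos [ 0.4399 -0.2701  0.1491] shift cm [-0.19  0.21 10.61]
jaw yaw 1.988 j6 -0.968 tilt [-1.e-03  8.e-04 -1.e+00]
turn about world z -0.038  tool z 0.038
```

View pics/s16c.png

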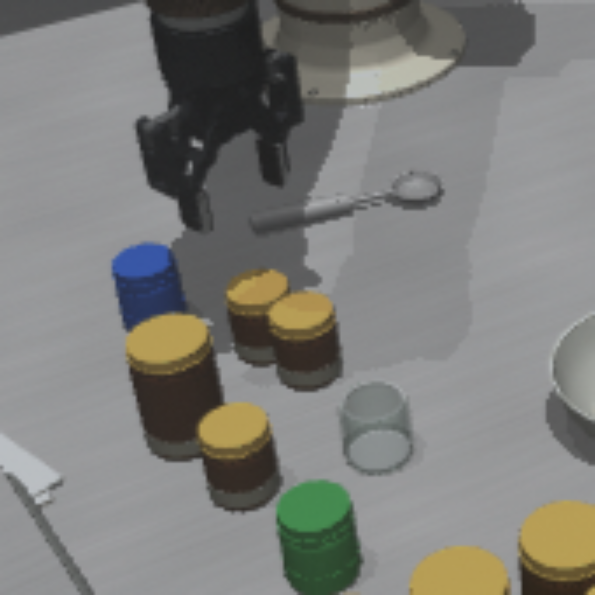

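View pics/t16c.png

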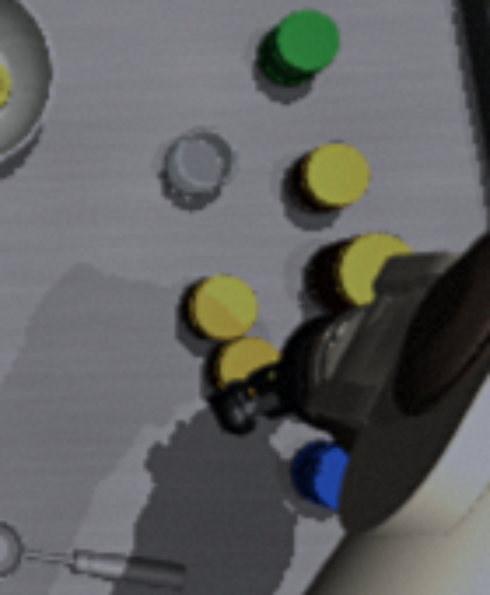

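Call:
send_rows(
  moves="-0.2 0.2 2 0 0 0;0 0 3 0 0 0;0 0 2.5 0 0 0;0 0 2 0 0 0;0 0 1.1 0 0 0;0 0 0 0 0 0;0 0 0 0 0 0",
)

```text
time_s: 31.95
eef_pos: [0.4419, -0.2677, 0.0445]
eef_rot: [-0.208, 0.978, -0.0, 0.0]
contact_force: [0.9, 0.6, -0.3]
finger_gap: 0.843
```

Call:
send_rows(
  moves="0 0 0 0 0 0;0 0 0 0 0 0;0 0 0 0 0 0;0 0 0 0 0 0;0 0 0 0 0 0",
  hand=4.6,
  newtons=40,
)

```text
time_s: 32.45
eef_pos: [0.442, -0.2681, 0.045]
eef_rot: [-0.208, 0.978, -0.001, 0.001]
contact_force: [-1.0, 1.0, 5.2]
finger_gap: 0.585
```

Call:
send_rows(
  moves="0 0 0 0 0 0;0 0 -0.5 0 0 0;0 0 -1 0 0 0;0 0 -2 0 0 0;0 0 -3 0 0 0;0 0 -3 0 0 0;0 0 -2 0 0 0;0 0 0 0 0 0;0 0 0 0 0 0",
  newtons=75,
)

```text
time_s: 33.35
eef_pos: [0.4414, -0.2679, 0.1584]
eef_rot: [-0.208, 0.978, -0.0, 0.0]
contact_force: [-0.8, 0.5, -1.6]
finger_gap: 0.578
```

```bash
python3 - <<'E'
from m import *
o=sensors.get_obs(); print(o["contact_force"],o["wrist_torque"],o["finger_gap"])
go(J(.04,-.048,.16),1.45)
im=cams.grab_frame("scene"); cv2.imwrite("pics/scene17.png",im)
cv2.imwrite("pics/s17c.png",cv2.resize(im[130:300,90:260],None,fx=3.5,fy=3.5))
E
```

```text
[-0.77134412  0.48152982 -1.62307607] [-0.04661839  0.01533341  0.02911612] 0.5781585280417866
pos [ 0.4414 -0.2679  0.1584] shift cm [-27.39  37.81  -0.17]
jaw yaw 1.99 j6 -0.965 tilt [ 4.e-04 -3.e-04 -1.e+00]
turn about world z -0.54  tool z 0.54
```

View pics/s17c.png

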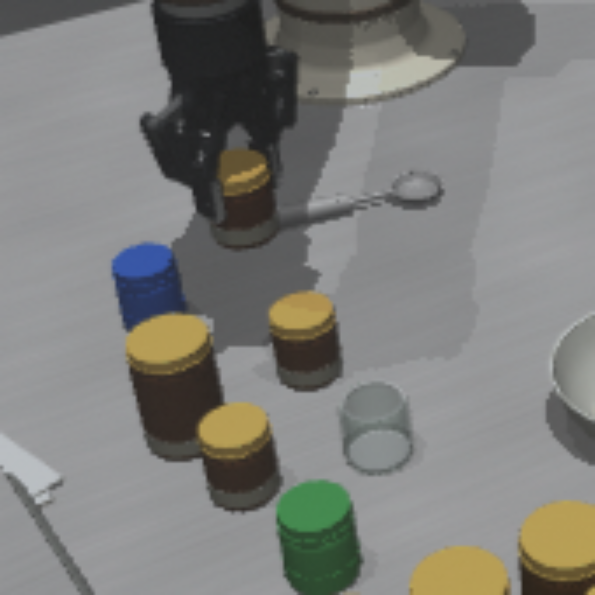

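Call:
send_rows(
  moves="-1.5 2 0 0 0 0;-2.5 3.5 0 0 0 0;-2.7 3.7 0 0 0 0;-2.7 3.7 0 0 0 0;-2.7 3.7 0 0 0 0;-2.7 3.7 0 0 0 0;-2.7 3.7 0 0 0 0;-2.7 3.7 0 0 0 0;-2.7 3.7 0 0 0 0;-2.6 3.5 0 0 0 0;-1.5 2.2 0 0 0 0;-0.3 0.7 0 0 0 0",
)

```text
time_s: 34.6
eef_pos: [0.5363, 0.191, 0.1562]
eef_rot: [-0.209, 0.978, 0.0, -0.001]
contact_force: [-0.9, -0.3, -2.2]
finger_gap: 0.578
```

Call:
send_rows(
  moves="0 0 0 0 0 0.135;0 0 0 0 0 0.135;0 0 0 0 0 0.135;0 0 0 0 0 0.135;0 0 0 0 0 0",
)

```text
time_s: 35.1
eef_pos: [0.5363, 0.1877, 0.1573]
eef_rot: [0.062, 0.998, -0.0, -0.001]
contact_force: [0.2, -0.2, -1.3]
finger_gap: 0.578
```

```bash
python3 - <<'E'
from m import *
o=sensors.get_obs(); print(o["contact_force"],o["finger_gap"])
go(J(.04,-.048,.08),1.45)
for n in("scene","top"):
    im=cams.grab_frame(n); cv2.imwrite(f"pics/{n}18.png",im)
    if n=="scene": cv2.imwrite("pics/s18c.png",cv2.resize(im[90:240,250:400],None,fx=4,fy=4))
    else: cv2.imwrite("pics/t18c.png",cv2.resize(im[150:270,120:260],None,fx=5,fy=5))
E
```

```text
[ 0.16048468 -0.17061539 -1.26817248] 0.5784833457537419
pos [0.5363 0.1877 0.1573] shift cm [-0.14  0.14  7.72]
jaw yaw 1.447 j6 0.46 tilt [-1.8e-03 -8.0e-04 -1.0e+00]
turn about world z 0.003  tool z -0.003
```

View pics/s18c.png

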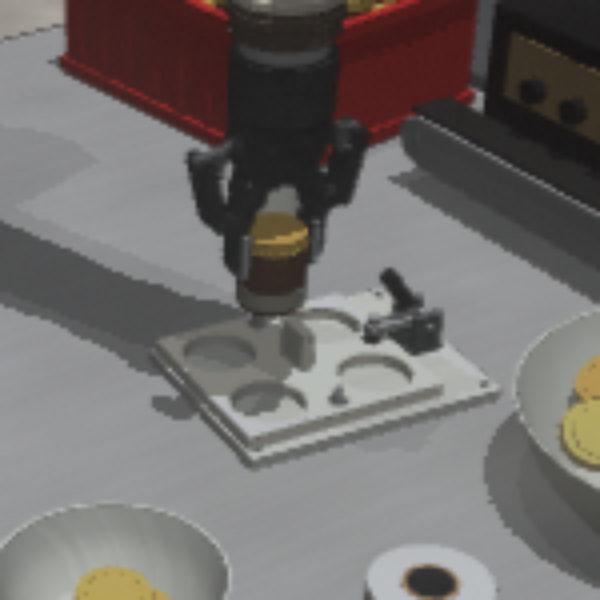

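View pics/t18c.png

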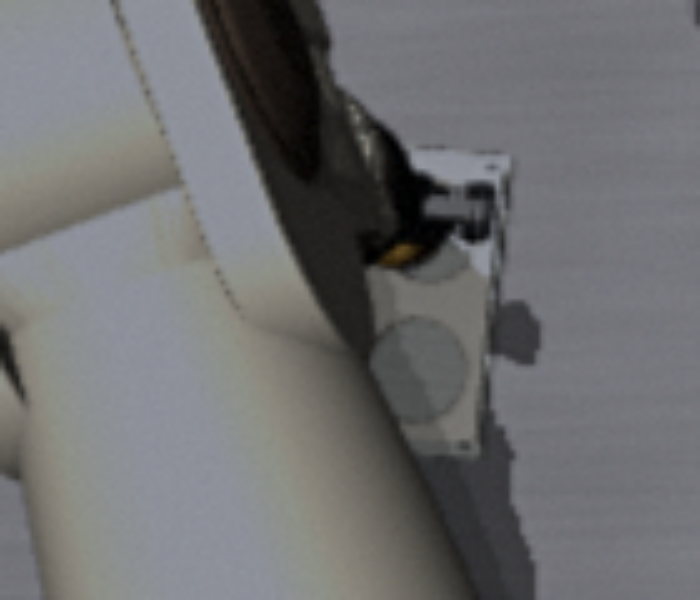

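Call:
send_rows(
  moves="-0.2 0.15 2 0 0 0;0 0 2.5 0 0 0;0 0 2 0 0 0;0 0 1.2 0 0 0;0 0 0.5 0 0 0;0 0 0 0 0 0;0 0 0 0 0 0",
)

```text
time_s: 35.9
eef_pos: [0.5394, 0.1899, 0.0774]
eef_rot: [0.06, 0.998, 0.0, 0.001]
contact_force: [-0.0, 0.3, -1.5]
finger_gap: 0.576
```

Call:
send_rows(
  moves="0 0 0.3 0 0 0;0 0 0.3 0 0 0;0 0 0 0 0 0",
)

```text
time_s: 36.2
eef_pos: [0.5389, 0.1898, 0.0702]
eef_rot: [0.06, 0.998, -0.0, -0.0]
contact_force: [-0.4, 0.2, -1.2]
finger_gap: 0.572
```

Call:
send_rows(
  moves="0 -0.05 0.3 0 0 0;0 0 0.3 0 0 0;0 0 0 0 0 0",
)

```text
time_s: 36.5
eef_pos: [0.5387, 0.1892, 0.0638]
eef_rot: [0.06, 0.998, -0.0, -0.0]
contact_force: [0.0, 0.3, -1.5]
finger_gap: 0.575
```

Call:
send_rows(
  moves="0 0 0.3 0 0 0;0 0 0.3 0 0 0;0 0 0 0 0 0",
)

```text
time_s: 36.8
eef_pos: [0.5387, 0.1892, 0.0578]
eef_rot: [0.06, 0.998, -0.0, -0.0]
contact_force: [0.5, 0.1, -2.7]
finger_gap: 0.575
```

Jar bottom is about 13 mm above the table. A little more, then release.

Call:
send_rows(
  moves="0 0 0.15 0 0 0;0 0 0.1 0 0 0;0 0 0 0 0 0",
)

```text
time_s: 37.1
eef_pos: [0.539, 0.1893, 0.0573]
eef_rot: [0.06, 0.998, 0.0, 0.0]
contact_force: [-4.6, -2.0, 10.0]
finger_gap: 0.574
```

Call:
send_rows(
  moves="0 0 0 0 0 0;0 0 0 0 0 0;0 0 0 0 0 0;0 0 0 0 0 0",
  hand=6.2,
  newtons=40,
)

```text
time_s: 37.5
eef_pos: [0.539, 0.1893, 0.0557]
eef_rot: [0.06, 0.998, -0.0, -0.0]
contact_force: [-0.5, -0.5, -0.7]
finger_gap: 0.72
```

Call:
send_rows(
  moves="0 0 -1 0 0 0;0 0 -3 0 0 0;0 0 -4 0 0 0;0 0 -4 0 0 0;0 0 -1 0 0 0;0 0 0 0 0 0",
)

```text
time_s: 38.1
eef_pos: [0.5398, 0.1896, 0.1884]
eef_rot: [0.06, 0.998, 0.001, 0.002]
contact_force: [0.7, -0.3, -0.2]
finger_gap: 0.727
```

```bash
python3 - <<'E'
from m import *
o=sensors.get_obs(); print(o["contact_force"],o["finger_gap"])
go([.4892,-.2491,.16],1.45)
for n in("scene","top"):
    im=cams.grab_frame(n); cv2.imwrite(f"pics/{n}19.png",im)
    if n=="scene": cv2.imwrite("pics/s19c.png",cv2.resize(im[90:240,250:400],None,fx=4,fy=4))
E
```

```text
[ 0.67238981 -0.28457375 -0.2082264 ] 0.7272652412983122
pos [0.5398 0.1896 0.1884] shift cm [ -0.25 -44.17   2.77]
jaw yaw 1.45 j6 0.459 tilt [ 0.0038  0.0013 -1.    ]
turn about world z 0.0  tool z -0.0
```

View pics/s19c.png

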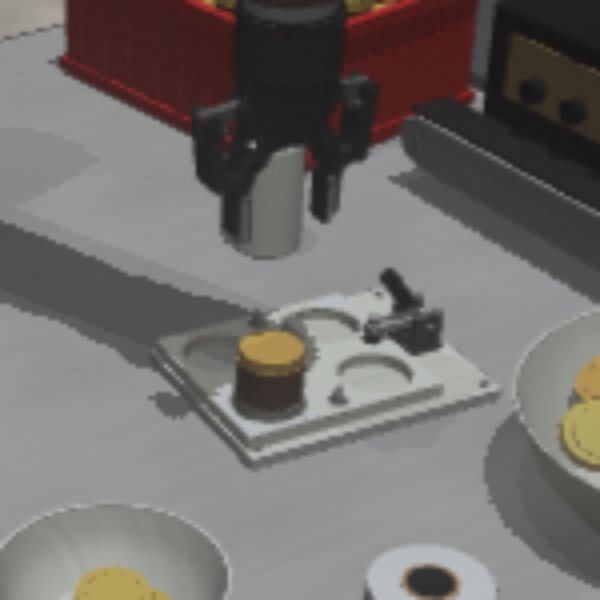

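View pics/top19.png

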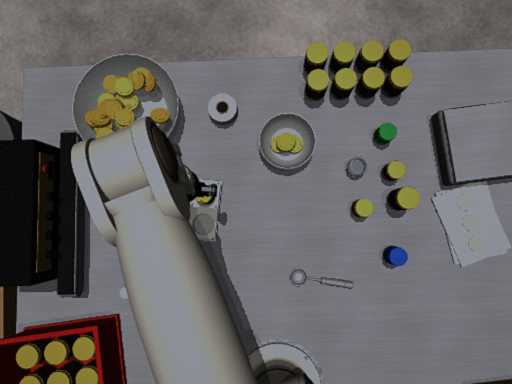

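The first jar is down in its pocket, lid at crop (272,345), and the other two jars are still in place in the top view at (363,208) and (395,170). Next is the jar at (0.489, -0.249).

Call:
send_rows(
  moves="0 -3 0 0 0 0;0 -4 0 0 0 0;0 -4.5 0 0 0 0;0 -4.5 0 0 0 0;0 -4.5 0 0 0 0;0 -4.5 0 0 0 0;0 -4.5 0 0 0 0;0 -4.5 0 0 0 0;-0.1 -4.5 0 0 0 0;-0.1 -3.5 1 0 0 0;0 -2.2 1.5 0 0 0;0 0 0 0 0 0",
  hand=7.2,
)

```text
time_s: 39.4
eef_pos: [0.4856, -0.2514, 0.1566]
eef_rot: [0.062, 0.998, 0.001, -0.003]
contact_force: [-1.0, 0.6, -0.8]
finger_gap: 0.843
```

```bash
python3 - <<'E'
from m import *
t=cams.grab_frame("top"); cv2.imwrite("pics/top20.png",t)
cv2.imwrite("pics/t20c.png",cv2.resize(t[120:290,300:440],None,fx=3.5,fy=3.5))
for c,st in blobs(yellow(t),40):
    if 330<c[0]<420 and c[1]>150: p=onplane("top",c,.062);print("Y",c.round(1),st.tolist(),p.round(4))
im=cams.grab_frame("scene"); cv2.imwrite("pics/scene20.png",im)
cv2.imwrite("pics/s20c.png",cv2.resize(im[130:300,90:260],None,fx=3.5,fy=3.5))
go([.4892,-.2491,.045],1.45)
E
```

```text
Y [393.8 167.8] [387, 161, 18, 18, 173] [ 0.5952 -0.336   0.062 ]
Y [363.  213.4] [356, 211, 16, 6, 60] [ 0.4731 -0.2462  0.062 ]
pos [ 0.4868 -0.2495  0.1591] shift cm [-0.27  0.05 11.41]
jaw yaw 1.449 j6 -0.352 tilt [-0.0029  0.0017 -1.    ]
turn about world z 0.001  tool z -0.001
```

View pics/t20c.png

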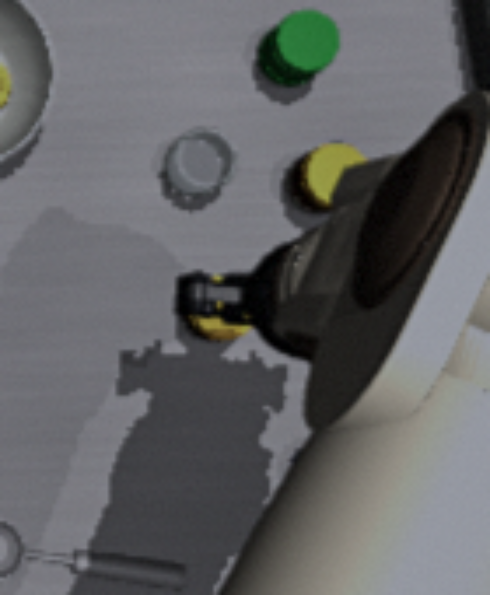

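View pics/s20c.png

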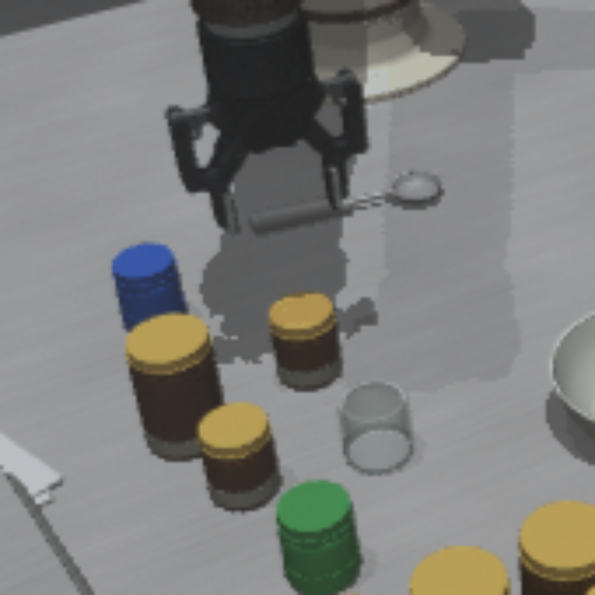

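The target jar is unmoved and centred between the fingers.

Call:
send_rows(
  moves="-0.25 0.05 2 0 0 0;0 0 3 0 0 0;0 0 3 0 0 0;0 0 2 0 0 0;0 0 1.4 0 0 0;0 0 0 0 0 0;0 0 0 0 0 0",
)

```text
time_s: 40.2
eef_pos: [0.4907, -0.2492, 0.0477]
eef_rot: [0.06, 0.998, -0.0, 0.0]
contact_force: [0.1, -0.6, 0.2]
finger_gap: 0.845
```

Call:
send_rows(
  moves="0 0 0 0 0 0;0 0 0 0 0 0;0 0 0 0 0 0;0 0 0 0 0 0;0 0 0 0 0 0",
  hand=4.6,
  newtons=40,
)

```text
time_s: 40.7
eef_pos: [0.491, -0.2499, 0.0487]
eef_rot: [0.06, 0.998, -0.0, 0.001]
contact_force: [-2.5, 1.6, 5.0]
finger_gap: 0.584
```

Call:
send_rows(
  moves="0 0 0 0 0 0;0 0 -0.5 0 0 0;0 0 -1 0 0 0;0 0 -2 0 0 0;0 0 -3 0 0 0;0 0 -3 0 0 0;0 0 -2 0 0 0;0 0 0 0 0 0;0 0 0 0 0 0",
  newtons=75,
)

```text
time_s: 41.6
eef_pos: [0.4903, -0.2496, 0.1618]
eef_rot: [0.06, 0.998, -0.0, 0.0]
contact_force: [0.6, -0.8, -1.8]
finger_gap: 0.567
```

```bash
python3 - <<'E'
from m import *
o=sensors.get_obs(); print(o["contact_force"],o["finger_gap"])
go(J(-.04,-.048,.16),1.45)
im=cams.grab_frame("scene"); cv2.imwrite("pics/scene21.png",im)
cv2.imwrite("pics/s21c.png",cv2.resize(im[130:300,90:260],None,fx=3.5,fy=3.5))
E
```

```text
[ 0.55942427 -0.81964727 -1.77642235] 0.5668247811040793
pos [ 0.4903 -0.2496  0.1618] shift cm [ 8.57 44.1   0.17]
jaw yaw 1.45 j6 -0.35 tilt [ 4.e-04 -2.e-04 -1.e+00]
turn about world z 0.0  tool z -0.0
```

View pics/s21c.png

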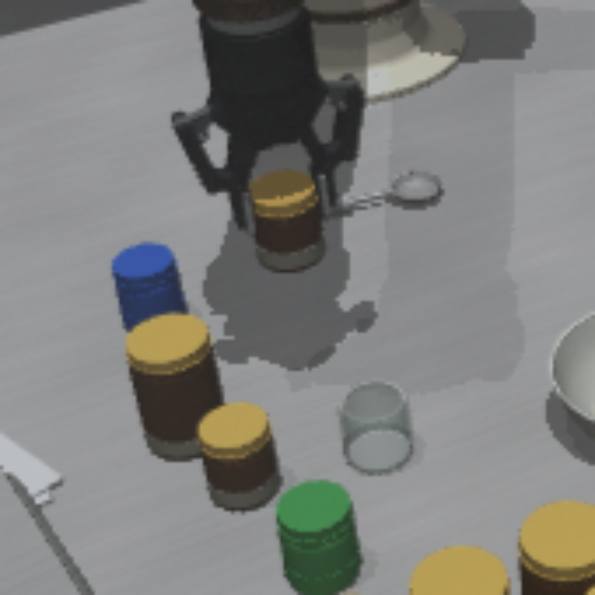

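Call:
send_rows(
  moves="0.5 2.5 0 0 0 0;0.8 4 0 0 0 0;0.9 4.6 0 0 0 0;0.9 4.6 0 0 0 0;0.9 4.6 0 0 0 0;0.9 4.6 0 0 0 0;0.9 4.6 0 0 0 0;0.9 4.6 0 0 0 0;0.8 4 0 0 0 0;0.6 3.5 0 0 0 0;0.3 2 0 0 0 0;0.1 0.5 0 0 0 0",
)

```text
time_s: 42.85
eef_pos: [0.458, 0.2002, 0.1601]
eef_rot: [0.059, 0.998, -0.0, -0.001]
contact_force: [-0.1, 0.0, -2.6]
finger_gap: 0.568
```

Call:
send_rows(
  moves="0 0 0 0 0 0;0 0 0 0 0 0",
)

```text
time_s: 43.05
eef_pos: [0.4588, 0.1976, 0.1612]
eef_rot: [0.061, 0.998, -0.0, -0.001]
contact_force: [-0.4, -0.1, -2.1]
finger_gap: 0.568
```

```bash
python3 - <<'E'
from m import *
o=sensors.get_obs(); print(o["contact_force"],o["finger_gap"])
go(J(-.04,-.048,.08)+[.0015,0.0003,0],1.45)
im=cams.grab_frame("scene"); cv2.imwrite("pics/s22c.png",cv2.resize(im[90:240,250:400],None,fx=4,fy=4))
E
```

```text
[-0.39239196 -0.07147739 -2.13884767] 0.5681835917505306
pos [0.4588 0.1976 0.1612] shift cm [-0.1   0.14  8.12]
jaw yaw 1.45 j6 0.528 tilt [-1.1e-03 -8.0e-04 -1.0e+00]
turn about world z 0.0  tool z -0.0
```

View pics/s22c.png

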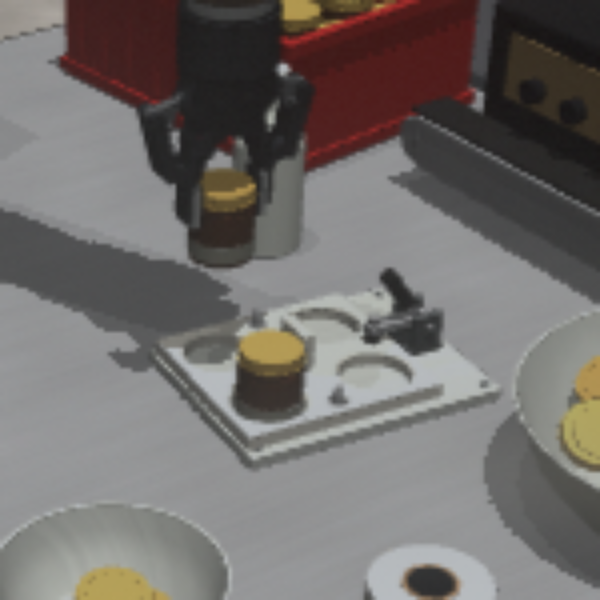

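Call:
send_rows(
  moves="-0.05 0.08 2 0 0 0;0 0 2.5 0 0 0;0 0 2 0 0 0;0 0 1 0 0 0;0 0 0.4 0 0 0;0 0 0 0 0 0;0 0 0 0 0 0",
)

```text
time_s: 43.8
eef_pos: [0.4601, 0.1993, 0.0839]
eef_rot: [0.061, 0.998, 0.0, 0.001]
contact_force: [-0.2, 0.2, -1.6]
finger_gap: 0.569
```

```bash
python3 - <<'E'
from m import *
go(J(-.04,-.048,.0605)+[.0015,0.0003,0],1.45)
E
```

```text
pos [0.4601 0.1993 0.0839] shift cm [ 0.03 -0.05  2.34]
jaw yaw 1.45 j6 0.53 tilt [ 1.3e-03  6.0e-04 -1.0e+00]
turn about world z 0.0  tool z -0.0
```

Call:
send_rows(
  moves="0 -0.05 0.3 0 0 0;0 0 0.4 0 0 0;0 0 0.3 0 0 0;0 0 0.3 0 0 0;0 0 0 0 0 0",
)

```text
time_s: 44.3
eef_pos: [0.4592, 0.1987, 0.0693]
eef_rot: [0.06, 0.998, -0.0, -0.0]
contact_force: [0.2, 0.6, -1.6]
finger_gap: 0.568
```

Call:
send_rows(
  moves="0 0 0.3 0 0 0;0 0 0.3 0 0 0;0 0 0.2 0 0 0;0 0 0 0 0 0",
)

```text
time_s: 44.7
eef_pos: [0.4593, 0.1987, 0.0615]
eef_rot: [0.06, 0.998, -0.0, -0.0]
contact_force: [0.2, 0.0, -1.5]
finger_gap: 0.57
```

Call:
send_rows(
  moves="0 0 0.2 0 0 0;0 0 0 0 0 0",
)

```text
time_s: 44.9
eef_pos: [0.4596, 0.1988, 0.0611]
eef_rot: [0.06, 0.998, 0.0, 0.0]
contact_force: [-4.6, -2.0, 9.6]
finger_gap: 0.569
```

Call:
send_rows(
  moves="0 0 0 0 0 0;0 0 0 0 0 0;0 0 0 0 0 0;0 0 0 0 0 0",
  hand=6.2,
  newtons=40,
)

```text
time_s: 45.3
eef_pos: [0.4595, 0.1988, 0.0598]
eef_rot: [0.06, 0.998, -0.0, -0.0]
contact_force: [0.2, -0.8, -0.2]
finger_gap: 0.728
```

Call:
send_rows(
  moves="0 0 -1 0 0 0;0 0 -3 0 0 0;0 0 -4 0 0 0;0 0 -4 0 0 0;0 0 -1 0 0 0;0 0 0 0 0 0",
)

```text
time_s: 45.9
eef_pos: [0.4604, 0.1991, 0.1922]
eef_rot: [0.06, 0.998, 0.001, 0.002]
contact_force: [-0.1, -0.8, -0.6]
finger_gap: 0.73
```

```bash
python3 - <<'E'
from m import *
o=sensors.get_obs(); print(o["contact_force"],o["finger_gap"])
for n in("scene","top"):
    im=cams.grab_frame(n); cv2.imwrite(f"pics/{n}23.png",im)
    if n=="scene": cv2.imwrite("pics/s23c.png",cv2.resize(im[90:240,250:400],None,fx=4,fy=4))
    else:
        for c,st in blobs(yellow(im),40):
            if 330<c[0]<420 and c[1]>150: p=onplane("top",c,.062);print("Y",c.round(1),st.tolist(),p.round(4))
go([.590,-.3415,.17],1.45)
E
```

```text
[-0.09035314 -0.7999397  -0.57932169] 0.7302657648512694
Y [395.9 169.4] [387, 161, 19, 18, 258] [ 0.5903 -0.3415  0.062 ]
Y [407.9 197.6] [397, 187, 23, 23, 407] [ 0.5125 -0.3692  0.062 ]
pos [0.4593 0.1986 0.1891] shift cm [-19.48 -52.04   1.92]
jaw yaw 1.45 j6 0.529 tilt [-8.e-04 -4.e-04 -1.e+00]
turn about world z 0.0  tool z -0.0
```

View pics/s23c.png

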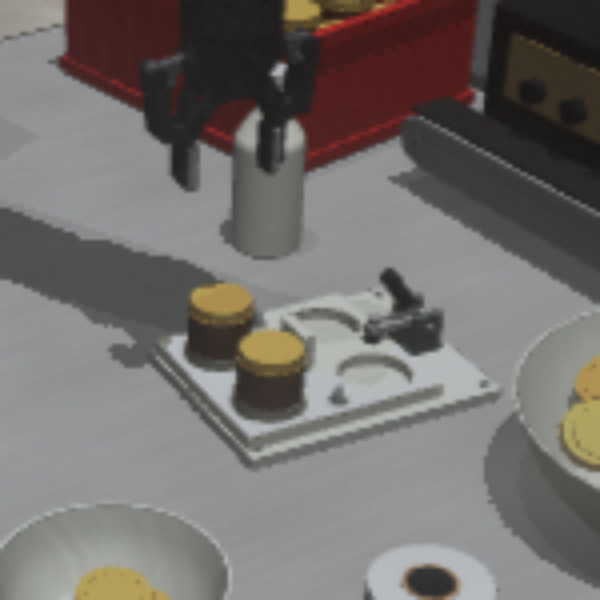

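Both jars are seated. The last jar is still at (0.590, -0.3415), next to the tall jar. I keep the same jaw direction, because the tall jar lies square to it. I grip higher so the gripper body clears the tall jar's top.

Call:
send_rows(
  moves="-1 -3 0 0 0 0;-1.6 -4.2 0 0 0 0;-1.7 -4.5 0 0 0 0;-1.7 -4.5 0 0 0 0;-1.7 -4.5 0 0 0 0;-1.7 -4.5 0 0 0 0;-1.7 -4.5 0 0 0 0;-1.7 -4.5 0 0 0 0;-1.7 -4.5 0 0 0 0;-1.7 -4.5 0 0 0 0;-1.7 -4.4 0 0 0 0;-1 -3 0 0 0 0",
  hand=7.2,
)

```text
time_s: 47.2
eef_pos: [0.5856, -0.329, 0.1869]
eef_rot: [0.061, 0.998, 0.001, -0.002]
contact_force: [0.1, 0.4, 0.1]
finger_gap: 0.841
```

Call:
send_rows(
  moves="-0.3 -0.8 1 0 0 0;0 0 1 0 0 0;0 0 0 0 0 0;0 0 0 0 0 0",
)

```text
time_s: 47.6
eef_pos: [0.5879, -0.333, 0.1693]
eef_rot: [0.06, 0.998, 0.0, -0.001]
contact_force: [0.8, 0.3, 0.9]
finger_gap: 0.842
```

```bash
python3 - <<'E'
from m import *
go([.590,-.3415,.048],1.45)
for n in("scene","top"):
    im=cams.grab_frame(n); cv2.imwrite(f"pics/{n}24.png",im)
    if n=="scene": cv2.imwrite("pics/s24c.png",cv2.resize(im[130:300,90:260],None,fx=3.5,fy=3.5))
    else: cv2.imwrite("pics/t24c.png",cv2.resize(im[120:290,300:440],None,fx=3.5,fy=3.5))
E
```

```text
pos [ 0.5879 -0.333   0.1693] shift cm [-0.33 -0.83 12.13]
jaw yaw 1.451 j6 -0.396 tilt [-1.2e-03  9.0e-04 -1.0e+00]
turn about world z -0.001  tool z 0.001
```

View pics/s24c.png

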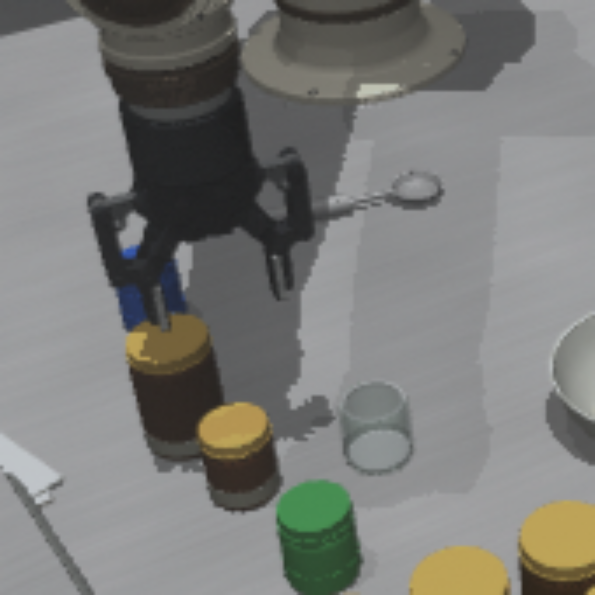

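View pics/t24c.png

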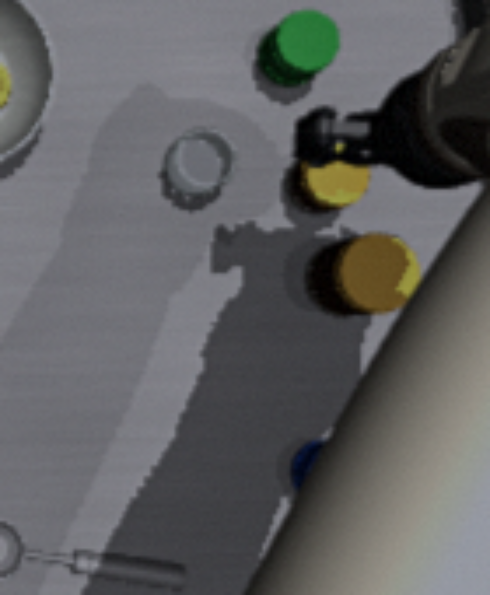

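Call:
send_rows(
  moves="-0.3 -0.8 0 0 0 0;0 0 2 0 0 0;0 0 2 0 0 0;0 0 0 0 0 0;0 0 0 0 0 0",
)

```text
time_s: 48.2
eef_pos: [0.5902, -0.343, 0.1304]
eef_rot: [0.06, 0.998, -0.0, -0.0]
contact_force: [-0.3, -0.2, 0.2]
finger_gap: 0.843
```

```bash
python3 - <<'E'
from m import *
go([.590,-.3415,.048],1.45)
E
```

```text
pos [ 0.5902 -0.343   0.1304] shift cm [0.04 0.15 8.24]
jaw yaw 1.45 j6 -0.406 tilt [-0. -0. -1.]
turn about world z -0.0  tool z 0.0
```

Call:
send_rows(
  moves="0 0.12 2 0 0 0;0 0 2 0 0 0;0 0 2 0 0 0;0 0 1.5 0 0 0;0 0 0.7 0 0 0;0 0 0 0 0 0;0 0 0 0 0 0",
)

```text
time_s: 48.9
eef_pos: [0.5908, -0.342, 0.049]
eef_rot: [0.06, 0.998, -0.0, 0.001]
contact_force: [-0.7, -0.1, 0.4]
finger_gap: 0.846
```

Call:
send_rows(
  moves="0 0 0 0 0 0;0 0 0 0 0 0;0 0 0 0 0 0;0 0 0 0 0 0;0 0 0 0 0 0",
  hand=4.6,
  newtons=40,
)

```text
time_s: 49.4
eef_pos: [0.591, -0.3421, 0.0496]
eef_rot: [0.06, 0.998, -0.001, 0.001]
contact_force: [-0.5, 0.7, 5.8]
finger_gap: 0.583
```

Call:
send_rows(
  moves="0 0 0 0 0 0;0 0 -0.5 0 0 0;0 0 -1 0 0 0;0 0 -2 0 0 0;0 0 -3 0 0 0;0 0 -3 0 0 0;0 0 -3 0 0 0;0 0 0 0 0 0;0 0 0 0 0 0",
  newtons=75,
)

```text
time_s: 50.3
eef_pos: [0.5906, -0.3419, 0.1738]
eef_rot: [0.06, 0.998, -0.0, 0.001]
contact_force: [-0.1, -0.2, -3.2]
finger_gap: 0.568
```

```bash
python3 - <<'E'
from m import *
o=sensors.get_obs(); print(o["contact_force"],o["finger_gap"])
go(J(.04,.048,.17),1.45)
im=cams.grab_frame("scene"); cv2.imwrite("pics/scene25.png",im)
cv2.imwrite("pics/s25c.png",cv2.resize(im[130:300,90:260],None,fx=3.5,fy=3.5))
E
```

```text
[-0.13850531 -0.15220249 -3.21379734] 0.5676265568739011
pos [ 0.5906 -0.3419  0.1738] shift cm [11.65 61.66  0.33]
jaw yaw 1.45 j6 -0.404 tilt [ 1.3e-03 -8.0e-04 -1.0e+00]
turn about world z 0.0  tool z -0.0
```

View pics/s25c.png

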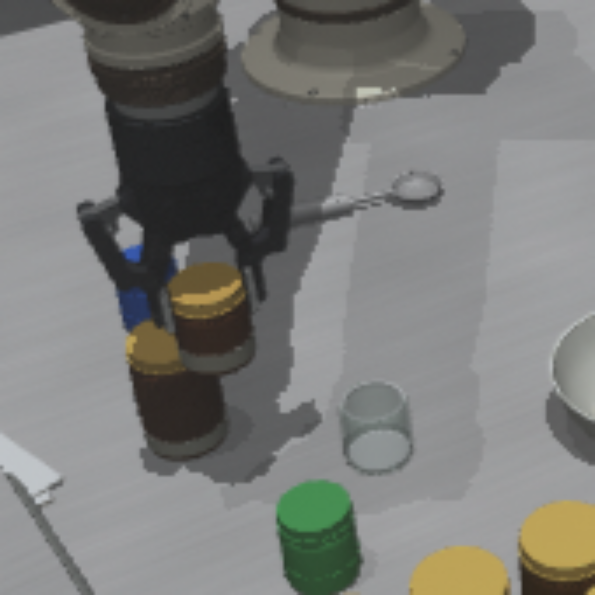

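Call:
send_rows(
  moves="0.5 2.7 0 0 0 0;0.8 4.2 0 0 0 0;0.9 4.8 0 0 0 0;0.9 4.8 0 0 0 0;0.9 4.8 0 0 0 0;0.9 4.8 0 0 0 0;0.9 4.8 0 0 0 0;0.9 4.8 0 0 0 0;0.9 4.8 0 0 0 0;0.9 4.8 0 0 0 0;0.9 4.8 0 0 0 0;0.9 4.4 0 0 0 0",
)

```text
time_s: 51.55
eef_pos: [0.5526, 0.2137, 0.1713]
eef_rot: [0.06, 0.998, -0.0, -0.001]
contact_force: [1.6, -0.8, -2.1]
finger_gap: 0.572
```

Call:
send_rows(
  moves="0.8 4 0 0 0 0;0.3 2 0 0 0 0;0.1 0.8 0 0 0 0;0 0 0 0 0 0;0 0 0 0 0 0",
)

```text
time_s: 52.05
eef_pos: [0.55, 0.2796, 0.1722]
eef_rot: [0.061, 0.998, -0.0, -0.0]
contact_force: [0.3, 0.8, -2.0]
finger_gap: 0.568
```

```bash
python3 - <<'E'
from m import *
o=sensors.get_obs(); print(o["contact_force"],o["finger_gap"])
go(J(.04,.048,.085)+[.001,0.0003,0],1.45)
im=cams.grab_frame("scene"); cv2.imwrite("pics/s26c.png",cv2.resize(im[90:240,250:400],None,fx=4,fy=4))
E
```

```text
[ 0.30858956  0.79794004 -1.97624829] 0.5676659363556852
pos [0.55   0.2796 0.1722] shift cm [0.01 0.5  8.72]
jaw yaw 1.449 j6 0.592 tilt [-1.e-03 -9.e-04 -1.e+00]
turn about world z 0.001  tool z -0.001
```

View pics/s26c.png

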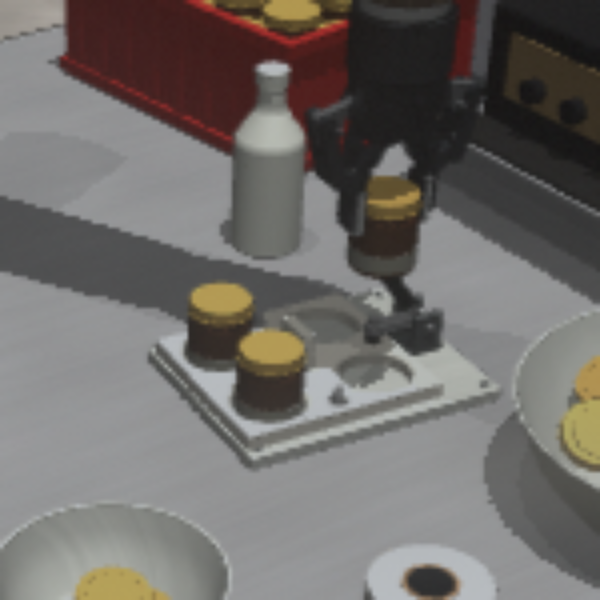

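Call:
send_rows(
  moves="0 0.42 2 0 0 0;0 0 2.5 0 0 0;0 0 2 0 0 0;0 0 1 0 0 0;0 0 0.5 0 0 0;0 0 0 0 0 0;0 0 0 0 0 0",
)

```text
time_s: 52.8
eef_pos: [0.5511, 0.2848, 0.094]
eef_rot: [0.061, 0.998, 0.0, 0.001]
contact_force: [-0.5, -0.5, -1.5]
finger_gap: 0.567
```

```bash
python3 - <<'E'
from m import *
go(J(.04,.048,.0616)+[.001,0.0003,0],1.45)
E
```

```text
pos [0.5511 0.2848 0.094 ] shift cm [ 0.07 -0.04  3.24]
jaw yaw 1.45 j6 0.598 tilt [ 1.3e-03  6.0e-04 -1.0e+00]
turn about world z 0.0  tool z -0.0
```

Call:
send_rows(
  moves="0 -0.04 0.5 0 0 0;0 0 0.5 0 0 0;0 0 0.3 0 0 0;0 0 0.3 0 0 0;0 0 0.3 0 0 0;0 0 0 0 0 0",
)

```text
time_s: 53.4
eef_pos: [0.5503, 0.2843, 0.0733]
eef_rot: [0.06, 0.998, -0.0, -0.0]
contact_force: [-0.5, 0.0, -0.6]
finger_gap: 0.569
```

Call:
send_rows(
  moves="0 0 0.3 0 0 0;0 0 0.3 0 0 0;0 0 0.3 0 0 0;0 0 0 0 0 0",
)

```text
time_s: 53.8
eef_pos: [0.5503, 0.2843, 0.0642]
eef_rot: [0.06, 0.998, -0.0, -0.0]
contact_force: [-0.4, 0.5, -2.3]
finger_gap: 0.571
```

Call:
send_rows(
  moves="0 0 0.2 0 0 0;0 0 0.2 0 0 0;0 0 0 0 0 0",
)

```text
time_s: 54.1
eef_pos: [0.5506, 0.2845, 0.0619]
eef_rot: [0.06, 0.998, 0.0, 0.0]
contact_force: [-2.6, -1.0, 6.1]
finger_gap: 0.569
```

Call:
send_rows(
  moves="0 0 0 0 0 0;0 0 0 0 0 0;0 0 0 0 0 0;0 0 0 0 0 0",
  hand=6,
  newtons=40,
)

```text
time_s: 54.5
eef_pos: [0.5505, 0.2844, 0.0608]
eef_rot: [0.06, 0.998, -0.0, -0.0]
contact_force: [0.6, -0.0, -0.6]
finger_gap: 0.704
```

Call:
send_rows(
  moves="0 0 -1 0 0 0;0 0 -3 0 0 0;0 0 -4 0 0 0;0 0 -4 0 0 0;0 0 -3 0 0 0;0 0 0 0 0 0",
)

```text
time_s: 55.1
eef_pos: [0.5518, 0.2851, 0.2169]
eef_rot: [0.06, 0.998, 0.002, 0.003]
contact_force: [-0.1, 0.8, 0.3]
finger_gap: 0.705
```

```bash
python3 - <<'E'
from m import *
im=cams.grab_frame("scene"); cv2.imwrite("pics/scene27.png",im); cv2.imwrite("pics/s27c.png",cv2.resize(im[90:240,250:400],None,fx=4,fy=4))
go([.42,-.05,.22],1.45)
E
```

```text
pos [0.5513 0.2848 0.2141] shift cm [  9.   -34.82  -0.72]
jaw yaw 1.45 j6 0.598 tilt [ 0.0043  0.0022 -1.    ]
turn about world z -0.0  tool z 0.0
```

View pics/s27c.png

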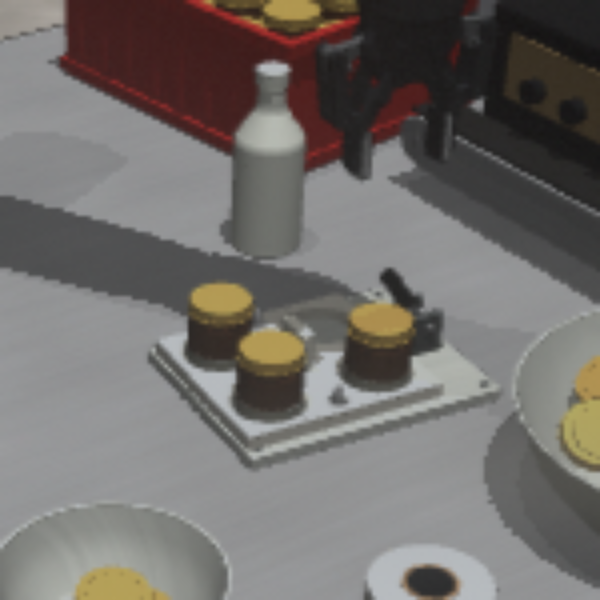

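All three jars are in pockets, with lids at crop (222,300), (272,345) and (381,322). I move the arm clear for a top-view check.

Call:
send_rows(
  moves="0.7 -3 -1 0 0 0;1 -4 -1 0 0 0;1 -4.3 0 0 0 0;1 -4.3 0 0 0 0;1 -4.3 0 0 0 0;1 -4.3 0 0 0 0;1 -4.3 0 0 0 0;1 -4.3 0 0 0 0;1 -4 0 0 0 0;0 -2 0 0 0 0;0 0 0 0 0 0",
)

```text
time_s: 56.25
eef_pos: [0.4165, -0.0922, 0.2302]
eef_rot: [0.062, 0.998, -0.0, -0.0]
contact_force: [-0.1, 0.1, -1.3]
finger_gap: 0.703
```

```bash
python3 - <<'E'
from m import *
t=cams.grab_frame("top"); cv2.imwrite("pics/top28.png",t)
s=cams.grab_frame("scene"); cv2.imwrite("pics/scene28.png",s)
for c,st in blobs(yellow(t),60):
    if 140<c[0]<230 and c[1]>170:
        p=onplane("top",c,.074);d=p-O;print("jar",c.round(1),st.tolist(),p.round(4),"jig xy mm",(1e3*d@ex).round(1),(1e3*d@ey).round(1))
    elif 330<c[0]<420 or 260<c[0]<310: print("other",c.round(1),st[2:])
cv2.imwrite("pics/t28c.png",cv2.resize(t[95:255,125:345],None,fx=3.6,fy=3.6))
cv2.imwrite("pics/s28c.png",cv2.resize(s[130:270,220:400],None,fx=4.2,fy=4.2))
E
```

```text
other [399.6  49.2] [ 23  21 370]
other [344.3  51.6] [ 23  22 363]
other [371.9  50.4] [ 23  21 367]
other [373.5  77.1] [ 22  21 376]
other [401.3  76. ] [ 22  21 370]
other [345.5  78.1] [ 22  21 371]
other [286.4 143.2] [ 33  21 495]
jar [168.2 190.5] [160, 182, 18, 18, 252] [0.5506 0.282  0.074 ] jig xy mm 41.5 45.9
jar [202.7 194. ] [194, 186, 18, 18, 255] [0.538  0.1873 0.074 ] jig xy mm 40.4 -49.6
other [407.9 197.6] [ 23  23 405]
jar [199.6 223.5] [191, 215, 18, 19, 264] [0.4583 0.1968 0.074 ] jig xy mm -39.9 -49.7
```

View pics/t28c.png

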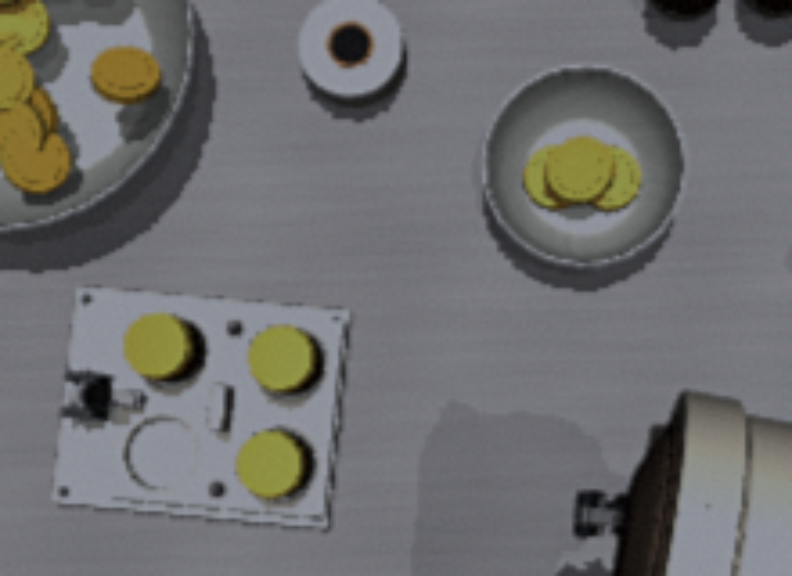

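View pics/s28c.png

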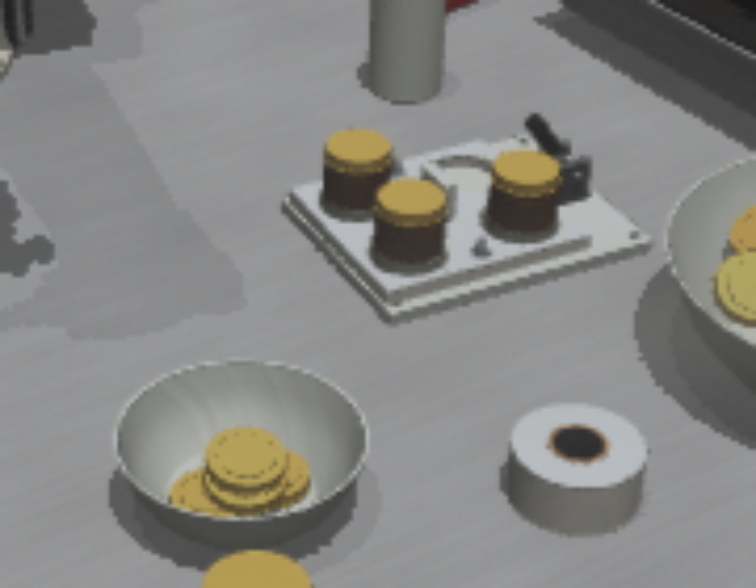

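View pics/top28.png

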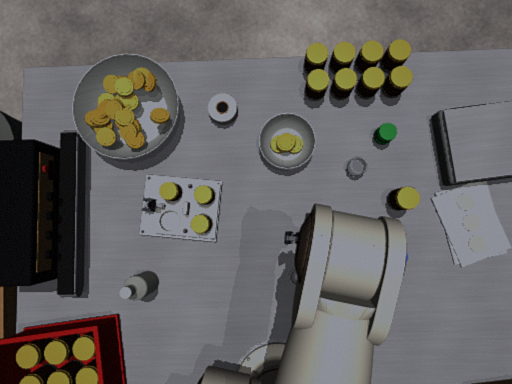

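The jars measure within about 2.6 mm of the pocket centres, and the bystanders and bowl haven't moved. Last, I compare the clamp handle with its shut position at the start.

```bash
python3 - <<'E'
import cv2,numpy as np
for f in("pics/scene0.png","pics/scene28.png","pics/scene2.png"):
    im=cv2.cvtColor(cv2.imread(f),cv2.COLOR_BGR2GRAY)[150:170,338:372]
    ys,xs=np.where(im<45); i=np.lexsort((xs,ys))[:3]; print(f,[(xs[k]+338,ys[k]+150) for k in i],len(ys), xs.mean()+338,ys.mean()+150)
for f in ("top0","top28"):
    im=cv2.cvtColor(cv2.imread(f"pics/{f}.png"),cv2.COLOR_BGR2GRAY)[195:218,140:168]
    ys,xs=np.where(im<40); print(f,len(ys),xs.mean()+140,ys.mean()+195)
E
```

```text
pics/scene0.png [(np.int64(346), np.int64(159)), (np.int64(346), np.int64(160)), (np.int64(347), np.int64(160))] 24 349.2083333333333 162.41666666666666
pics/scene28.png [(np.int64(346), np.int64(158)), (np.int64(345), np.int64(159)), (np.int64(348), np.int64(159))] 25 348.96 162.16
pics/scene2.png [(np.int64(362), np.int64(154)), (np.int64(363), np.int64(154)), (np.int64(362), np.int64(155))] 44 359.6818181818182 159.0681818181818
top0 74 151.64864864864865 204.86486486486487
top28 78 151.80769230769232 204.84615384615384
```

The handle matches its initial shut position to within 0.3 px in both views. I hand in.

```bash
python3 - <<'E'
from rig import bot,sensors
print(sensors.get_obs()["time_s"]); bot.job_done()
E
```

```text
56.35
the job is handed in; nothing more can be done
```

The jig is set up and loaded, and I handed the job in at 56 s of the 210 s allowed. I opened the clamp, put the stray lid in the small bowl, and fitted the plate over both pins. I then swung the clamp shut to its stop, and only after that stood the three small jars in pockets.

- **Knocked jar:** one jar was knocked against its neighbour on the way. I found it again in the camera images and picked it up with the jaws turned square to the pair.
- **Jars:** in the last top view the jars measured about 1.7, 1.7 and 2.6 mm from their pocket centres, against the 6 mm allowed. That is close to the roughly 2 mm camera accuracy. They stood upright, and each met the base when I set it down.
- **Plate and clamp:** the plate lay flat with both pins showing through its holes. The clamp handle was within about 0.3 pixel of its starting (shut) position in both views, and it had stopped hard at 35 N when I closed it.
- **Lid and bystanders:** the lid lay at rest in the bowl, and the bystanders and bowl showed no shift by eye. The arm was clear of everything.

No check failed or disagreed. I judged the clamp angle and the jars' depth from pictures and contact forces, not from a direct reading.

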